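# Load a kiln setter: graded glass stack, two posts, bridging bat

## Robot

A 7-joint arm with a two-finger parallel gripper is mounted at the origin on a cart in front of the work surface, level with it; the furniture and walls round the work are solid. World frame = base frame: x ahead of the robot, y to its left, z up, the work surface at z = 0. Lengths are in mm, angles in rad, forces in N, time in s.
With the tool pointing down it reaches from about 400 to 750 mm from the base axis. Payload 19.5 kg.
Tool frame: the origin (TCP) lies at the centre of the arm's flange, where the gripper is bolted on; the fingertips stand 173 mm ahead of it and the grasp point (between the pads) lies 155 mm ahead of it; z points along the fingers, y is the line along which they close (so a half turn about z gives the same grasp; the last joint's range is limited). The gripper opens to 85 mm and grips with 20 to 120 N. Pads are 22 mm wide; open, the fingers measure 114 mm over their backs; the gripper's body (76 mm by 85 mm) begins 54 mm behind the grasp point. The pads swing forward as they close: fully open they stand 13 mm farther back than shut.
Start: joints at [-1.18, 0.707, -0.028, 1.485, 0.022, 0.951, -0.075], TCP at [241.156, 521.977, 404.668] pointing down, gripper open.
Joint ranges: [-2.71, 2.71], [-0.32, 2.16], [-1.57, 1.52], [0, 2.45], [-1.46, 4.6], [0, 2.02], [-2.83, 2.83]. Speed limits (rad/s): [1.89, 1.89, 2.57, 2.57, 3.01, 3.01, 3.01].

## Interface

Orientations are given as [roll, pitch, yaw] about the fixed x, y, z axes, in that order (R = Rz(yaw) Ry(pitch) Rx(roll)).
In Python, from station import readout, snapshot, ctrl gives the robot as it stands.
- The arm moves only by the tool apply_moves, never from a script. Its argument "targets" is a list of rows, each a list of 5 numbers: the opening, from 0 (shut) to 1 (fully open), then the shift along the tool's x, y, z in cm, then the turn about the tool's z in degrees. A call has exactly 5 rows; each row shifts and turns the commanded pose from where the row before left it, along the tool's axes as they then stand; what a row does not reach is not made up. A row lasts 1/10 s, in which the tool goes at most 50 mm and 8.59 degrees, less where a joint would pass 70% of its speed; a pose out of reach is approached as far as the arm can. A call with a gripper value outside its range is refused whole. The fingers move at their own pace and stop on an object; the grip force is fixed at half the most. Time passes only in rows, so rows that do not move let the fingers close, or fill a call up. It gives the time, the measured TCP pose, the force, the opening and the grip force at its end, in the units of the state.
- readout.sense(): the state, without advancing time (a new reading comes with each control period).
- snapshot(name): name is "scene" or "top"; returns a dict with "img" (420x560x3 uint8, red, green, blue), "depth" (420x560 float32, mm along the optical axis (not along the pixel's ray), 0 where there is no reading), "mtx" (3x3 intrinsics, pixels), "R" (3x3) and "t" (3): a world point X has camera coordinates R X + t. Camera axes: x right, y down, z forward; pixel columns grow to the right and rows downward; lengths in mm; the calibration is good to about 2 mm. A picture is of the moment at which its call begins.
- ctrl.sign_off(): hands the job in; it is judged then, once.
The state is a dict: "clock": time; "joints": joint angles; "dq": joint speeds; "effort": joint torques, N m; "ee_pos": TCP position; "eef_rot": TCP orientation; "wrist_force": force on the tool from outside, world axes, zero at the start; "ft_torque": the same for the moment, N m; "finger_gap": opening from 0.0 (shut) to 1.0 (fully open); "grasp_force": force on a finger pad.
Only numpy, scipy, OpenCV 4.12 (cv2) and the standard library are available. Lean on these libraries where they do the work, as an engineer would, in place of code of your own. Each camera call takes 0.05 s, during which the arm holds its last target. There are 200 camera calls.

## Task

Get the kiln setter ready for firing: stack all the round white glass blanks that are here on its raised round pad, centred and lying flat, the largest at the bottom and each smaller one on the next larger. Stand the two kiln posts upright, one seated in each square pocket, and only when the stack and both posts are in place lay the long bat flat across the two posts, centred over the stack and in line with the setter. Leave the other things on the bench where they are.

Things in the scene. Friction and masses are not known exactly. Their poses are not given: they have to be found in the camera images.
- setter: the kiln setter, fixed: a buff ceramic slab 120 x 236 x 16 mm on a flat dark steel carrying tray (136 x 252 mm, 4 mm thick, low rims 12 mm high at its two ends and a low wire handle beyond each, reaching 146 mm from the middle, 14 mm high). Origin at the centre of its underside on the bench; x across it, y along its length (its turn on the bench varies by up to 0.25 rad), z up. The slab's top is 20 mm above the origin.
- pad_top (a point): centre of the top face of the setter's raised round grey pad (82 mm diameter, 6 mm above the slab), 26 mm above the bench; the glass stack belongs here
- pocket_left (a point): centre of the floor of the square pocket at the setter's +y end, 80 mm from the middle: 36 x 36 mm, sides parallel to the setter's, 4 mm deep; the floor is 16 mm above the bench
- pocket_right (a point): the same for the pocket at the setter's -y end
- post_a: kiln post: buff ceramic square bar 30 x 30 x 100 mm, 0.11 to 0.22 kg, starts lying on one side face in front of the setter. Origin at its centre; x along its length (either end may be the foot), y and z square to two of its side faces. Near it a bench vise, 95 mm high, is fixed at the robot's end of the bench (x below 0.39, y 0.05 to 0.17); at the back right a soldering station and iron stand fixed (x above 0.56, y below -0.19, up to 120 mm high)
- post_b: second kiln post, the same as post_a
- bat: kiln bat: flat buff ceramic bar with white-washed top, 62 x 200 x 12 mm, about 0.3 kg, starts lying flat to the right of the setter. Origin at its centre; x along its 62 mm width, y along its 200 mm length, z through its thickness (z up at the start)
- disc_68: round blank of opaque white glass, 68 mm diameter, 8 mm thick, 0.03 to 0.1 kg, starts lying flat on the bench at the right; may be absent. Origin at its centre, z along its axis. Both faces are alike
- disc_61: round blank of opaque white glass, 61 mm diameter, 8 mm thick, 0.03 to 0.1 kg, starts lying flat on the bench at the right; may be absent. Origin at its centre, z along its axis. Both faces are alike
- disc_54: round blank of opaque white glass, 54 mm diameter, 8 mm thick, 0.03 to 0.1 kg, starts lying flat on the bench at the right; may be absent. Origin at its centre, z along its axis. Both faces are alike
- disc_47: round blank of opaque white glass, 47 mm diameter, 8 mm thick, 0.03 to 0.1 kg, starts lying flat on the bench at the right; may be absent. Origin at its centre, z along its axis. Both faces are alike
- disc_40: round blank of opaque white glass, 40 mm diameter, 8 mm thick, 0.03 to 0.1 kg, starts lying flat on the bench at the right; may be absent. Origin at its centre, z along its axis. Both faces are alike
- lathekin: bystander, not part of the job, leave it alone: flat wooden fid 150 x 20 x 12 mm, lying in front
- round_tin: bystander, not part of the job, leave it alone: brass-coloured lidded tin, 62 mm across, 24 mm high
Things that resemble listed ones, but are neither listed nor needed, are in the scene too. What is shaped like the disc_61 but black or turquoise is not meant.

How it is judged:
By the outcome, as a careful person would: the job done as asked, in the order asked, and still so for the second after the job is handed in, with the robot touching nothing.
Of disc_68, disc_61, disc_54, disc_47, disc_40 only 3 to 5 are there at a start; the rules pass over those that are not, and their reading is None.
At some moment in a run one of bat may be knocked a few centimetres aside while the robot is not near it.
Once in a run the grip may slacken for a moment while it holds something.
It also fails if it takes over 210 s, if anything falls off the work surface, if the arm or the gripper's body presses on something with over 40 N, if the wrist force passes 120 N, or if a joint passes its speed limit or range.

## Working session

There is one attempt and no reset: what is moved stays moved. The work goes in short steps, Python scripts to look and compute and a tool call to move; the robot and the scene stay as the last step left them, time stands still between calls to the robot, and variables do not carry over. Pictures are saved under pics/ and viewed, at most 14 in all, crops included, and the job is handed in when it is done.

Besides the shell and the picture viewer there is one more tool, called after "Emit:" by a JSON object that holds its "op" and its "data". apply_moves: Moves the arm, as the interface text tells. Its arguments: {"type":"object","properties":{"targets":{"type":"array"}},"required":["targets"]}

```bash
ls; mkdir -p pics; python3 - <<'E'
from station import readout, snapshot
import cv2,numpy as np
s=readout.sense();print({k:np.round(v,3).tolist() for k,v in s.items()})
for n in("scene","top"):
    d=snapshot(n);np.savez(n+"0.npz",**d);cv2.imwrite(f"pics/{n}0.png",d["img"][...,::-1]);print(d["mtx"],d["R"],d["t"],-d["R"].T@d["t"])
E
```

```text
pics
{'clock': 0.0, 'joints': [-1.18, 0.707, -0.028, 1.485, 0.022, 0.951, -0.076], 'dq': [-0.0, 0.002, 0.002, -0.001, -0.0, -0.002, 0.0], 'effort': [0.0, -88.322, 1.235, -23.617, 0.017, 0.007, 0.0], 'ee_pos': [241.132, 521.925, 404.243], 'eef_rot': [-3.141, 0.0, 2.709], 'wrist_force': [-0.52, -0.261, -0.571], 'ft_torque': [-0.029, 0.002, -0.034], 'grasp_force': 0.0, 'finger_gap': 1.001}
[[423.09776893   0.         280.95237488]
 [  0.         423.09776893 218.62442747]
 [  0.           0.           1.        ]] [[ 0.67687428 -0.7359957   0.0123102 ]
 [-0.46149597 -0.43733467 -0.77185482]
 [ 0.5734655   0.51676756 -0.63567964]] [-465.2573884   166.36244229  955.90829594] [-156.48407662 -763.65377571  741.78650197]
[[427.79225952   0.         278.44338807]
 [  0.         427.79225952 206.89825793]
 [  0.           0.           1.        ]] [[ 0.01619953 -0.99938312  0.03116014]
 [-0.99361555 -0.01957034 -0.11110868]
 [ 0.11164995 -0.02916129 -0.99331964]] [-217.39502168  457.94432689 1005.13443501] [ 346.31909082 -178.98777534 1056.07542252]
```

View pics/top0.png

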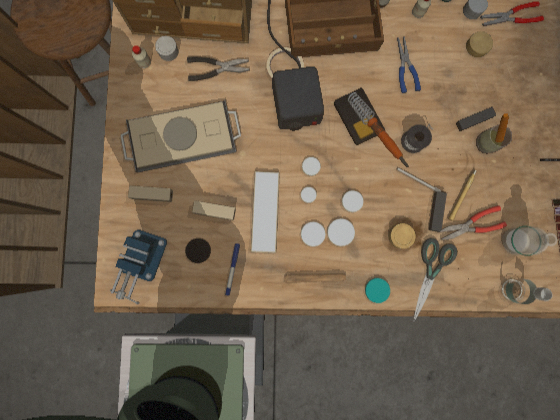

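View pics/scene0.png

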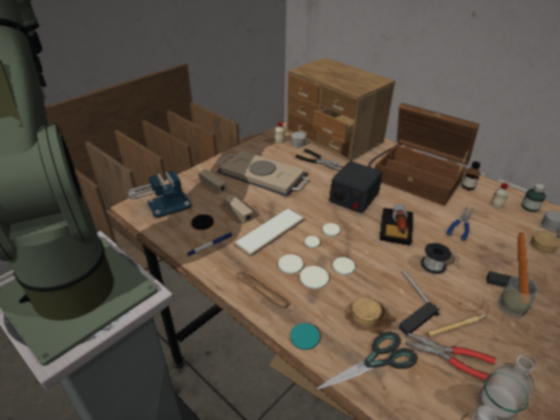

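The top view shows five white discs at px (311,166), (308,195), (352,201), (313,234) and (341,232). The bat is at (265,212), the posts at (150,193) and (214,211), and the setter pad at (180,134). The scene view agrees.

```bash
cat > h.py <<'E'
import numpy as np, cv2
from station import readout, snapshot
def look(n,save=None):
    d=snapshot(n)
    if save: cv2.imwrite(save,d["img"][...,::-1])
    return d
def ray(d,px,z):
    px=np.atleast_2d(px).astype(float)
    v=np.c_[px,np.ones(len(px))]@np.linalg.inv(d["mtx"]).T@d["R"]
    c=-d["R"].T@d["t"]
    return c+v*((z-c[2])/v[:,2])[:,None]
def proj(d,X):
    p=np.atleast_2d(X)@d["R"].T+d["t"]; p=p@d["mtx"].T; return p[:,:2]/p[:,2:]
def blobs(mask,amin=100,amax=20000):
    cs,_=cv2.findContours(mask.astype(np.uint8),cv2.RETR_EXTERNAL,cv2.CHAIN_APPROX_NONE)
    return [c[:,0,:] for c in cs if amin<cv2.contourArea(c)<amax]
def hsv(d): return cv2.cvtColor(d["img"],cv2.COLOR_RGB2HSV).astype(int)
def height(d):
    h,w=d["depth"].shape; u,v=np.meshgrid(np.arange(w),np.arange(h))
    P=np.stack([u,v,np.ones_like(u)],-1)@np.linalg.inv(d["mtx"]).T*d["depth"][...,None]
    return (P-d["t"])@d["R"]      # world points
def rect(d,c,z):
    P=ray(d,c,z)[:,:2].astype(np.float32)
    (x,y),(w,h),a=cv2.minAreaRect(P)
    if w<h: w,h,a=h,w,a+90
    return [round(v,1) for v in(x,y,w,h,(a+90)%180-90)]  # angle = long axis
def go(x=None,y=None,z=None,yaw=None):
    s=readout.sense();p=s["ee_pos"];w=s["eef_rot"][2]
    D=np.array([(x if x is not None else p[0])-p[0],(y if y is not None else p[1])-p[1],(z if z is not None else p[2])-p[2]])
    dy=0 if yaw is None else (yaw-w+np.pi)%(2*np.pi)-np.pi
    c,sn=np.cos(w),np.sin(w)
    print("now",np.round(p,1),"yaw%.3f"%w,"j7 %.2f"%s["joints"][6],"gap%.2f"%s["finger_gap"],"F",np.round(s["wrist_force"],1),"t%.1f"%s["clock"])
    print(" tool cm (before turning)",np.round([(c*D[0]+sn*D[1])/10,(sn*D[0]-c*D[1])/10,-D[2]/10],2),"turn deg %.1f"%(-np.degrees(dy)))
E
python3 - <<'E'
from h import *
d=dict(np.load("top0.npz"));H=hsv(d)
for px in[(311,166),(352,201),(265,212),(150,193),(214,211),(180,134),(160,120),(240,190)]: print(px,H[px[1],px[0]],np.round(height(d)[px[1],px[0]],1))
m=(H[...,1]<40)&(H[...,2]>140); m[:150]=0;m[260:]=0;m[:,400:]=0
for c in blobs(m,60):
    (u,v),r=cv2.minEnclosingCircle(c.astype(np.float32))
    P=ray(d,c,8)
    A=cv2.contourArea(P[:,:2].astype(np.float32)); M=cv2.fitEllipse(P[:,:2].astype(np.float32))
    print(np.round((u,v)),"A-diam %.1f"%(2*(A/np.pi)**.5+2),np.round(M[0],1),np.round(M[1],1),rect(d,c,12) )
Z=height(d)[...,2]
m=((Z>14)&(Z<42)).astype(np.uint8); m[:100]=0;m[225:]=0;m[:,250:]=0
for c in blobs(m,100):print("z-blob",c.mean(0).round(),rect(d,c,30),rect(d,c,20))
E
```

```text
(311, 166) [ 38   5 187] [ 567.8 -289.1   11.6]
(352, 201) [ 60   3 183] [ 482.9 -392.9    4.7]
(265, 212) [ 90   3 188] [ 450.2 -176.9   14.7]
(150, 193) [ 19  71 125] [489.7 101.1  25.7]
(214, 211) [ 19  68 175] [448.8 -54.4  28.7]
(180, 134) [ 22  41 119] [637.   35.1  26.8]
(160, 120) [ 19  67 171] [673.5  87.3  19. ]
(240, 190) [ 15 103 141] [ 506.  -113.3   -3.8]
[313. 234.] A-diam 59.6 [ 399.9 -295. ] [57.6 57.7] [399.9, -294.1, 56.6, 56.2, -89.0]
[341. 232.] A-diam 67.1 [ 405.3 -364.4] [64.9 65.4] [404.9, -364.1, 64.3, 63.8, -89.0]
[352. 201.] A-diam 52.6 [ 482.9 -393.1] [50.  51.4] [482.0, -391.6, 50.1, 49.9, -88.9]
[308. 194.] A-diam 38.8 [ 496.8 -282.9] [36.1 37.9] [496.0, -282.2, 37.5, 34.7, 0.6]
[265. 212.] A-diam 117.8 [ 452.9 -176.4] [ 60.4 257.5] [452.6, -176.4, 196.2, 56.5, -1.5]
[311. 166.] A-diam 45.8 [ 569.3 -288.8] [43.  44.9] [568.4, -288.4, 44.3, 43.0, 45.5]
z-blob [213. 209.] [452.5, -52.9, 100.8, 30.8, 81.2] [453.5, -51.7, 101.8, 31.1, 81.2]
z-blob [150. 193.] [489.9, 100.7, 103.0, 31.4, 87.0] [491.3, 103.5, 104.0, 31.7, 87.0]
z-blob [180. 134.] [636.5, 34.4, 233.8, 120.8, -76.5] [639.3, 36.5, 236.1, 122.0, -76.5]
```

```bash
python3 - <<'E'
from h import *
for n in("top","scene"):
    d=dict(np.load(n+"0.npz"));H=hsv(d)
    m=((H[...,1]<56)&(H[...,2]>70)).astype(np.uint8)
    p=proj(d,[640,36,26])[0]; print(n,p.round())
    k=np.zeros_like(m);cv2.circle(k,tuple(int(v) for v in p),26,1,-1);m&=k
    m=cv2.morphologyEx(m,cv2.MORPH_OPEN,np.ones((3,3),np.uint8))
    for c in blobs(m,300):
        c=cv2.convexHull(c)[:,0]
        P=ray(d,c,26)[:,:2].astype(np.float32);print(" pad",cv2.fitEllipse(P))
    for z,(x,y) in {8:(405,-364)}.items():
        p=proj(d,[x,y,z])[0]; mm=((H[...,1]<40)&(H[...,2]>120)).astype(np.uint8)
        for c in blobs(mm,60):
            if np.hypot(*(c.mean(0)-p))<15: print(" d68",cv2.fitEllipse(ray(d,c,8)[:,:2].astype(np.float32)))
d=dict(np.load("top0.npz"));W=height(d)
r=W[(W[...,2]>40)&(W[...,0]<760)&(W[...,0]>540)&(W[...,1]<-150)&(W[...,1]>-400)]
print("station min x",np.percentile(r[:,0],[0,1,5]),"y",r[:,1].min(),r[:,1].max())
E
```

```text
top [180. 133.]
 pad ((638.7651977539062, 36.55165100097656), (80.61703491210938, 81.23551177978516), 52.23189163208008)
 d68 ((405.3156433105469, -364.30859375), (65.19419860839844, 65.34220123291016), 84.9172134399414)
scene [262. 166.]
 pad ((634.0315551757812, 32.316322326660156), (82.2056884765625, 92.15245819091797), 133.02378845214844)
 d68 ((401.05499267578125, -367.6783142089844), (65.108154296875, 68.79931640625), 123.08199310302734)
station min x [649.36683374 651.8394296  662.81539336] y -399.7531417367026 -189.93050486872136
```

Emit:
{"op": "apply_moves", "data": {"targets": [[1,0,0,0,8.15],[1,0,0,0,8.15],[1,0,0,0,8.15],[1,0,0,0,8.15],[1,0,0,0,8.15]]}}

```text
clock: 0.6
ee_pos: [241.1, 522.0, 404.5]
eef_rot: [-3.141, 0.0, 1.992]
wrist_force: [-0.5, -0.1, 0.0]
finger_gap: 1.004
grasp_force: 0.0
```

Emit:
{"op": "apply_moves", "data": {"targets": [[1,0,0,0,8.15],[1,0,0,0,8.15],[1,0,0,0,8.15],[1,-3.5,3,0,0],[1,-3.5,3,0,0]]}}

```text
clock: 1.1
ee_pos: [301.1, 451.5, 404.2]
eef_rot: [-3.141, 0.001, 1.573]
wrist_force: [1.3, 0.3, 0.2]
finger_gap: 1.0
grasp_force: 0.0
```

Emit:
{"op": "apply_moves", "data": {"targets": [[1,-3.5,3,0,0],[1,-3.5,3,0,0],[1,-3.5,3,0,0],[1,-3.5,3,0,0],[1,-3.5,3,0,0]]}}

```text
clock: 1.6
ee_pos: [452.1, 275.4, 404.6]
eef_rot: [-3.141, 0.0, 1.571]
wrist_force: [0.7, 0.5, -0.3]
finger_gap: 1.001
grasp_force: 0.0
```

Emit:
{"op": "apply_moves", "data": {"targets": [[1,-3.5,3,0,0],[1,-3.5,3,0,0],[1,-3.5,1,0,0],[1,-3.5,0,0,0],[1,-3.5,0,0,0]]}}

```text
clock: 2.1
ee_pos: [521.1, 100.5, 404.3]
eef_rot: [-3.141, 0.0, 1.571]
wrist_force: [0.6, 0.5, 0.4]
finger_gap: 1.003
grasp_force: 0.0
```

Emit:
{"op": "apply_moves", "data": {"targets": [[1,-4,-1,0,0],[1,-4,-1,0,0],[1,-4,-1,0,0],[1,-4,-1,0,0],[1,-4,-1,0,0]]}}

```text
clock: 2.6
ee_pos: [470.5, -99.5, 404.6]
eef_rot: [-3.141, 0.0, 1.571]
wrist_force: [1.1, -0.8, 0.6]
finger_gap: 0.999
grasp_force: 0.0
```

Emit:
{"op": "apply_moves", "data": {"targets": [[1,-4,-1,0,0],[1,-4,-1,0,0],[1,-4,-1,0,0],[1,-4,-1,0,0],[1,-4,-1,0,0]]}}

```text
clock: 3.1
ee_pos: [420.5, -299.6, 404.6]
eef_rot: [-3.141, -0.0, 1.571]
wrist_force: [1.3, -0.3, -0.0]
finger_gap: 1.001
grasp_force: 0.0
```

Emit:
{"op": "apply_moves", "data": {"targets": [[1,-3.25,-0.8,2,0],[1,-3.25,-0.8,3,0],[1,0,0,4,0],[1,0,0,4,0],[1,0,0,4,0]]}}

```text
clock: 3.6
ee_pos: [404.9, -363.0, 233.1]
eef_rot: [-3.142, -0.0, 1.57]
wrist_force: [0.6, 0.0, -0.2]
finger_gap: 1.001
grasp_force: 0.0
```

```bash
python3 - <<'E'
from h import *
go(405.3,-364.4,176)
d=look("top","pics/t1.png");e=look("scene","pics/s1.png")
a=d["img"][160:320,230:430];b=e["img"][180:340,220:420]
cv2.imwrite("pics/c1.png",cv2.resize(np.hstack([a,b]),None,fx=2,fy=2)[...,::-1])
E
```

```text
now [ 404.9 -363.   233.1] yaw1.570 j7 0.79 gap1.00 F [ 0.6  0.  -0.2] t3.6
 tool cm (before turning) [-0.14  0.04  5.71] turn deg -0.0
```

View pics/c1.png

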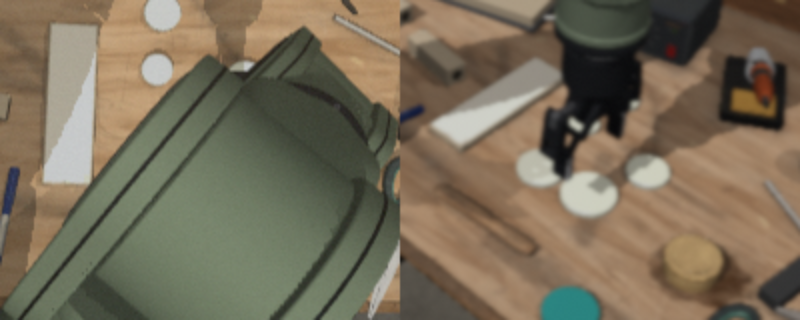

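Emit:
{"op": "apply_moves", "data": {"targets": [[1,-0.14,0,3,0],[1,0,0,2.5,0],[0.72,0,0,0,0],[0.72,0,0,0,0],[0.72,0,0,0,0]]}}

```text
clock: 4.2
ee_pos: [405.6, -364.8, 181.7]
eef_rot: [3.14, 0.002, 1.571]
wrist_force: [0.4, -0.2, -0.4]
finger_gap: 0.722
grasp_force: 0.0
```

Emit:
{"op": "apply_moves", "data": {"targets": [[0.72,0,0,0,0],[0.72,0,0,0,0],[0.72,0,0,0,0],[0.72,0,0,0,0],[0.72,0,0,0,0]]}}

```text
clock: 4.7
ee_pos: [405.2, -364.4, 179.8]
eef_rot: [-3.141, 0.0, 1.571]
wrist_force: [0.1, 0.5, 0.4]
finger_gap: 0.719
grasp_force: 0.0
```

```bash
python3 - <<'E'
from h import *
go()
e=look("scene","pics/s2.png")
p=proj(e,[405,-364,20])[0].astype(int);print(p)
c=e["img"][p[1]-50:p[1]+50,p[0]-65:p[0]+65]
cv2.imwrite("pics/c2.png",cv2.resize(c,None,fx=4,fy=4,interpolation=cv2.INTER_CUBIC)[...,::-1])
E
```

```text
now [ 405.2 -364.4  179.8] yaw1.571 j7 0.80 gap0.72 F [0.1 0.5 0.4] t4.7
 tool cm (before turning) [ 0.  0. -0.] turn deg -0.0
[313 271]
```

View pics/c2.png

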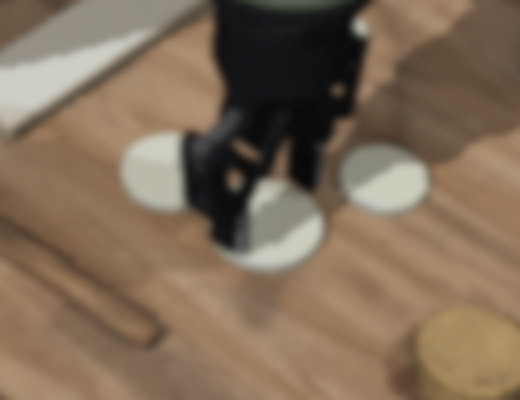

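Emit:
{"op": "apply_moves", "data": {"targets": [[1,0,0,0,0],[1,0,0,0,0],[1,0,0,0,0],[1,0,0,0.4,0],[1,0,0,0.4,0]]}}

```text
clock: 5.25
ee_pos: [405.2, -364.4, 171.4]
eef_rot: [3.142, 0.0, 1.571]
wrist_force: [0.8, 0.5, 0.1]
finger_gap: 1.0
grasp_force: 0.0
```

Emit:
{"op": "apply_moves", "data": {"targets": [[0.72,0,0,0,0],[0.72,0,0,0,0],[0.72,0,0,0,0],[0.72,0,0,0,0],[0.72,0,0,0,0]]}}

```text
clock: 5.75
ee_pos: [405.1, -364.4, 172.3]
eef_rot: [-3.141, -0.0, 1.571]
wrist_force: [-3.0, 2.7, 13.6]
finger_gap: 0.74
grasp_force: 62.0
```

Emit:
{"op": "apply_moves", "data": {"targets": [[0.6,0,0,-0.1,0],[0.6,0,0,-0.5,0],[0.6,0,0,-2,0],[0.6,0,0,-3,0],[0.6,0,0,-3,0]]}}

```text
clock: 6.25
ee_pos: [405.0, -364.4, 258.8]
eef_rot: [-3.141, -0.0, 1.571]
wrist_force: [0.6, -0.4, -0.9]
finger_gap: 0.738
grasp_force: 65.8
```

```bash
python3 - <<'E'
from h import *
go(638.8,36.5,220)
e=look("scene","pics/s3.png")
p=proj(e,[405,-364,90])[0].astype(int);print(p)
c=e["img"][p[1]-50:p[1]+50,p[0]-65:p[0]+65]
cv2.imwrite("pics/c3.png",cv2.resize(c,None,fx=4,fy=4,interpolation=cv2.INTER_CUBIC)[...,::-1])
E
```

```text
now [ 405.  -364.4  258.8] yaw1.571 j7 0.79 gap0.74 F [ 0.6 -0.4 -0.9] t6.2
 tool cm (before turning) [40.09 23.37  3.88] turn deg -0.0
[315 249]
```

View pics/c3.png

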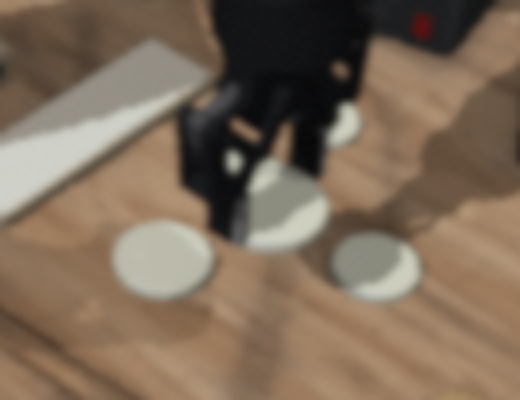

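Emit:
{"op": "apply_moves", "data": {"targets": [[0.6,4.01,2.34,0,0],[0.6,4.01,2.34,0,0],[0.6,4.01,2.34,0,0],[0.6,4.01,2.34,0,0],[0.6,4.01,2.34,0,0]]}}

```text
clock: 6.8
ee_pos: [522.9, -162.1, 257.9]
eef_rot: [3.141, 0.0, 1.571]
wrist_force: [0.1, 0.3, -0.4]
finger_gap: 0.742
grasp_force: 65.8
```

Emit:
{"op": "apply_moves", "data": {"targets": [[0.6,4.01,2.34,0,0],[0.6,4.01,2.34,0,0],[0.6,4.01,2.34,0,0],[0.6,4.01,2.34,0,0],[0.6,4.01,2.34,0,0]]}}

```text
clock: 7.3
ee_pos: [639.8, 38.6, 257.9]
eef_rot: [3.142, 0.0, 1.571]
wrist_force: [0.1, -1.8, -1.2]
finger_gap: 0.74
grasp_force: 65.8
```

Emit:
{"op": "apply_moves", "data": {"targets": [[0.6,0,0,3,0],[0.6,0,0,1.5,0],[0.6,0,0,0.5,0],[0.6,0,0,0.5,0],[0.6,0,0,0,0]]}}

```text
clock: 7.8
ee_pos: [639.1, 35.7, 202.9]
eef_rot: [-3.142, 0.0, 1.57]
wrist_force: [0.1, -1.0, -0.5]
finger_gap: 0.738
grasp_force: 65.9
```

```bash
python3 - <<'E'
from h import *
go(638.8,36.5,199)
E
```

```text
now [639.1  35.7 202.9] yaw1.570 j7 0.14 gap0.74 F [ 0.1 -1.  -0.5] t7.8
 tool cm (before turning) [ 0.08 -0.03  0.39] turn deg -0.0
```

Place disc 68, then back over disc 61 (400,-295).

Emit:
{"op": "apply_moves", "data": {"targets": [[0.6,0.08,0,0.4,0],[0.6,0,0,0,0],[0.6,0,0,0,0],[0.9,0,0,0,0],[1,0,0,0,0]]}}

```text
clock: 8.3
ee_pos: [639.2, 37.4, 198.9]
eef_rot: [3.141, 0.0, 1.571]
wrist_force: [1.0, 0.3, 0.2]
finger_gap: 0.996
grasp_force: 0.0
```

Emit:
{"op": "apply_moves", "data": {"targets": [[1,0,0,0,0],[1,0,0,0,0],[1,0,0,-1,0],[1,0,0,-3,0],[1,0,0,-3,0]]}}

```text
clock: 8.8
ee_pos: [639.0, 37.3, 270.0]
eef_rot: [-3.141, 0.0, 1.571]
wrist_force: [0.8, 0.2, 0.3]
finger_gap: 0.999
grasp_force: 0.0
```

Emit:
{"op": "apply_moves", "data": {"targets": [[1,-3.6,-2.6,0,0],[1,-3.6,-2.6,0,0],[1,-3.6,-2.6,0,0],[1,-3.6,-2.6,0,0],[1,-3.6,-2.6,0,0]]}}

```text
clock: 9.3
ee_pos: [508.0, -143.8, 269.6]
eef_rot: [3.141, 0.0, 1.571]
wrist_force: [0.8, -0.7, -0.1]
finger_gap: 1.0
grasp_force: 0.0
```

```bash
python3 - <<'E'
from h import *
go(399.9,-295,230)
d=look("top","pics/t4.png");H=hsv(d)
p=proj(d,[638.8,36.5,34])[0].astype(int)
cv2.imwrite("pics/c4.png",cv2.resize(d["img"][p[1]-50:p[1]+50,p[0]-65:p[0]+65],None,fx=4,fy=4)[...,::-1])
m=((H[...,1]<30)&(H[...,2]>100)).astype(np.uint8)
for c in blobs(m,60):
    if np.hypot(*(c.mean(0)-p))<25: print(" d68",cv2.fitEllipse(ray(d,c,34)[:,:2].astype(np.float32)))
E
```

```text
now [ 508.  -143.8  269.6] yaw1.571 j7 0.46 gap1.00 F [ 0.8 -0.7 -0.1] t9.3
 tool cm (before turning) [-15.12 -10.82   3.96] turn deg -0.0
 d68 ((659.137939453125, 37.996768951416016), (25.91550064086914, 68.97846221923828), 1.1316114664077759)
```

View pics/c4.png

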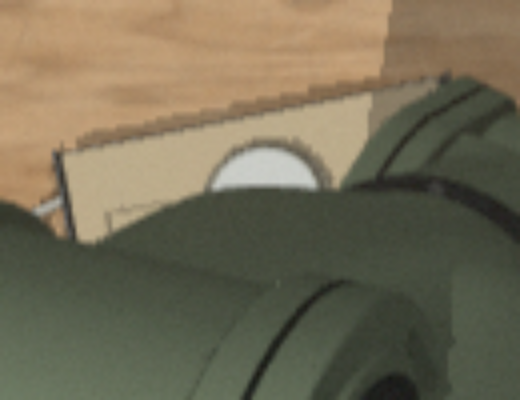

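Emit:
{"op": "apply_moves", "data": {"targets": [[1,-3.78,-2.7,0,0],[1,-3.78,-2.7,0,0],[1,-3.78,-2.7,0,0],[1,-3.78,-2.7,0,0],[1,0,0,3,0]]}}

```text
clock: 9.85
ee_pos: [398.1, -299.2, 241.4]
eef_rot: [3.139, 0.006, 1.563]
wrist_force: [2.0, 1.2, -1.8]
finger_gap: 1.001
grasp_force: 0.0
```

Emit:
{"op": "apply_moves", "data": {"targets": [[1,0,0,3,0],[1,0,0,2,0],[1,0,0,0,0],[1,0,0,0,0],[1,0,0,0,0]]}}

```text
clock: 10.35
ee_pos: [401.5, -294.0, 190.0]
eef_rot: [3.14, 0.001, 1.571]
wrist_force: [-0.1, -0.6, -0.2]
finger_gap: 1.002
grasp_force: 0.0
```

```bash
python3 - <<'E'
from h import *
go(399.9,-295,173.5)
E
```

```text
now [ 401.5 -294.   190. ] yaw1.571 j7 0.74 gap1.00 F [-0.1 -0.6 -0.2] t10.3
 tool cm (before turning) [-0.1  -0.16  1.65] turn deg -0.0
```

Emit:
{"op": "apply_moves", "data": {"targets": [[1,-0.05,-0.1,1,0],[1,0,0,0.6,0],[1,0,0,0,0],[0.5,0,0,0,0],[0.5,0,0,0,0]]}}

```text
clock: 10.85
ee_pos: [400.2, -294.4, 172.9]
eef_rot: [3.142, 0.0, 1.571]
wrist_force: [2.3, 0.6, 15.6]
finger_gap: 0.691
grasp_force: 10.7
```

Emit:
{"op": "apply_moves", "data": {"targets": [[0.5,0,0,0,0],[0.5,0,0,0,0],[0.5,0,0,0,0],[0.5,0,0,0,0],[0.5,0,0,0,0]]}}

```text
clock: 11.35
ee_pos: [400.1, -294.3, 173.6]
eef_rot: [3.141, 0.0, 1.571]
wrist_force: [-2.7, 1.7, 20.5]
finger_gap: 0.66
grasp_force: 59.3
```

```bash
python3 - <<'E'
from h import *
go(638.8,36.5,230)
E
```

```text
now [ 400.1 -294.3  173.6] yaw1.571 j7 0.74 gap0.66 F [-2.7  1.7 20.5] t11.3
 tool cm (before turning) [33.08 23.86 -5.64] turn deg -0.0
```

Emit:
{"op": "apply_moves", "data": {"targets": [[0.5,0,0,-0.3,0],[0.5,0,0,-1,0],[0.5,0,0,-3,0],[0.5,0,0,-3,0],[0.5,3.68,2.655,0,0]]}}

```text
clock: 11.85
ee_pos: [425.0, -261.4, 249.5]
eef_rot: [3.139, 0.005, 1.563]
wrist_force: [2.5, 0.4, -1.5]
finger_gap: 0.656
grasp_force: 63.8
```

Emit:
{"op": "apply_moves", "data": {"targets": [[0.5,3.68,2.655,0,0],[0.5,3.68,2.655,0,0],[0.5,3.68,2.655,0,0],[0.5,3.68,2.655,0,0],[0.5,3.68,2.655,0,0]]}}

```text
clock: 12.35
ee_pos: [560.3, -71.7, 246.5]
eef_rot: [3.141, -0.0, 1.571]
wrist_force: [0.3, -0.5, -0.3]
finger_gap: 0.657
grasp_force: 63.8
```

Emit:
{"op": "apply_moves", "data": {"targets": [[0.5,3.68,2.655,0,0],[0.5,3.68,2.655,0,0],[0.5,3.68,2.655,0,0],[0.5,0,0,0,0],[0.5,0,0,1.5,0]]}}

```text
clock: 12.85
ee_pos: [639.5, 37.7, 232.0]
eef_rot: [3.139, 0.0, 1.572]
wrist_force: [-0.0, -0.7, -1.0]
finger_gap: 0.658
grasp_force: 63.9
```

Emit:
{"op": "apply_moves", "data": {"targets": [[0.5,0,0,1.5,0],[0.5,0,0,0,0],[0.5,0,0,0,0],[0.5,0,0,0,0],[0.5,0,0,0,0]]}}

```text
clock: 13.35
ee_pos: [639.2, 36.7, 216.2]
eef_rot: [3.141, 0.0, 1.571]
wrist_force: [0.0, -0.7, -0.4]
finger_gap: 0.66
grasp_force: 63.9
```

```bash
python3 - <<'E'
from h import *
go(639,37.2,208.5)
E
```

```text
now [639.2  36.7 216.2] yaw1.571 j7 0.16 gap0.66 F [ 0.  -0.7 -0.4] t13.3
 tool cm (before turning) [ 0.05 -0.02  0.77] turn deg -0.0
```

Emit:
{"op": "apply_moves", "data": {"targets": [[0.5,0.05,0,0.4,0],[0.5,0,0,0.34,0],[0.5,0,0,0,0],[0.5,0,0,0,0],[0.5,0,0,0,0]]}}

```text
clock: 13.85
ee_pos: [639.1, 37.4, 208.2]
eef_rot: [-3.141, 0.0, 1.571]
wrist_force: [0.2, 0.4, -0.2]
finger_gap: 0.66
grasp_force: 63.7
```

Emit:
{"op": "apply_moves", "data": {"targets": [[0.8,0,0,0,0],[1,0,0,0,0],[1,0,0,0,0],[1,0,0,-1,0],[1,0,0,-3,0]]}}

```text
clock: 14.35
ee_pos: [638.6, 37.4, 247.3]
eef_rot: [-3.138, 0.0, 1.571]
wrist_force: [0.7, -0.4, -0.3]
finger_gap: 0.997
grasp_force: 0.0
```

Emit:
{"op": "apply_moves", "data": {"targets": [[1,0,0,-3,0],[1,-4.3,-1.56,0,0],[1,-4.3,-1.56,0,0],[1,-4.3,-1.56,0,0],[1,-4.3,-1.56,0,0]]}}

```text
clock: 14.85
ee_pos: [575.9, -136.1, 279.3]
eef_rot: [3.141, 0.0, 1.571]
wrist_force: [1.3, -0.5, -0.6]
finger_gap: 1.005
grasp_force: 0.0
```

Emit:
{"op": "apply_moves", "data": {"targets": [[1,-4.3,-1.56,0,0],[1,-4.3,-1.56,0,0],[1,-4.3,-1.56,0,0],[1,-4.3,-1.56,0,0],[1,-4.3,-1.56,0,0]]}}

```text
clock: 15.35
ee_pos: [497.8, -351.4, 279.2]
eef_rot: [3.141, 0.001, 1.571]
wrist_force: [-0.1, 0.2, -0.0]
finger_gap: 1.002
grasp_force: 0.0
```

Emit:
{"op": "apply_moves", "data": {"targets": [[1,-4.3,-1.56,0,0],[1,0,0,0,0],[1,0,0,3,0],[1,0,0,3,0],[1,0,0,2,0]]}}

```text
clock: 15.85
ee_pos: [482.9, -392.5, 197.3]
eef_rot: [-3.141, -0.0, 1.571]
wrist_force: [0.2, -0.2, 0.1]
finger_gap: 1.001
grasp_force: 0.0
```

Emit:
{"op": "apply_moves", "data": {"targets": [[0.85,0,0,0,0],[0.85,0,0,0,0],[0.85,0,0,0,0],[0.85,0,0,0,0],[0.85,0,0,0,0]]}}

```text
clock: 16.35
ee_pos: [483.3, -392.7, 199.2]
eef_rot: [3.141, 0.001, 1.571]
wrist_force: [0.2, 0.0, -0.5]
finger_gap: 0.853
grasp_force: 0.0
```

```bash
python3 - <<'E'
from h import *
go(482.9,-393,175)
d=look("top","pics/t5.png");H=hsv(d)
p=proj(d,[638.8,36.5,42])[0].astype(int)
m=((H[...,1]<30)&(H[...,2]>100)).astype(np.uint8)
for c in blobs(m,60):
    if np.hypot(*(c.mean(0)-p))<25: print(" disc",[(z,cv2.fitEllipse(ray(d,c,z)[:,:2].astype(np.float32))) for z in(34,42)])
cv2.imwrite("pics/c5.png",cv2.resize(d["img"][p[1]-40:p[1]+40,p[0]-65:p[0]+65],None,fx=5,fy=5)[...,::-1])
E
```

```text
now [ 483.3 -392.7  199.2] yaw1.571 j7 0.80 gap0.85 F [ 0.2  0.  -0.5] t16.4
 tool cm (before turning) [-0.03 -0.04  2.42] turn deg -0.0
 disc [(34, ((640.410400390625, 36.81850814819336), (59.59601593017578, 66.72694396972656), 127.20175170898438)), (42, ((638.1085205078125, 35.12934875488281), (59.12953567504883, 66.20465087890625), 127.20182037353516))]
```

View pics/c5.png

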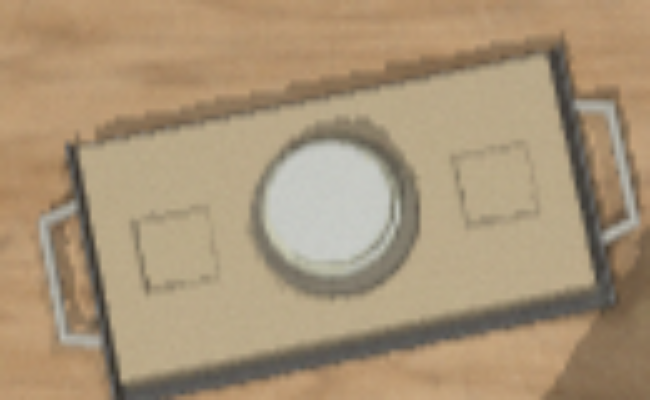

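Emit:
{"op": "apply_moves", "data": {"targets": [[0.85,-0.03,0,1.4,0],[0.85,0,0,1,0],[0.85,0,0,0,0],[0.4,0,0,0,0],[0.4,0,0,0,0]]}}

```text
clock: 16.9
ee_pos: [483.1, -393.0, 174.9]
eef_rot: [3.142, 0.0, 1.571]
wrist_force: [-2.6, 2.3, 5.8]
finger_gap: 0.577
grasp_force: 61.1
```

Emit:
{"op": "apply_moves", "data": {"targets": [[0.4,0,0,0,0],[0.4,0,0,0,0],[0.4,0,0,0,0],[0.4,0,0,0,0],[0.4,0,0,0,0]]}}

```text
clock: 17.4
ee_pos: [483.1, -393.0, 175.1]
eef_rot: [3.141, 0.0, 1.571]
wrist_force: [-2.1, 1.9, 7.6]
finger_gap: 0.578
grasp_force: 60.6
```

```bash
python3 - <<'E'
from h import *
go(638.8,36.8,230)
E
```

```text
now [ 483.1 -393.   175.1] yaw1.571 j7 0.81 gap0.58 F [-2.1  1.9  7.6] t17.4
 tool cm (before turning) [42.98 15.57 -5.49] turn deg -0.0
```

Emit:
{"op": "apply_moves", "data": {"targets": [[0.4,0,0,-0.2,0],[0.4,0,0,-1,0],[0.4,0,0,-3,0],[0.4,0,0,-3.8,0],[0.4,4.3,1.56,0,0]]}}

```text
clock: 17.9
ee_pos: [497.1, -354.8, 259.5]
eef_rot: [3.137, 0.008, 1.564]
wrist_force: [3.2, 1.0, -1.5]
finger_gap: 0.573
grasp_force: 62.1
```

Emit:
{"op": "apply_moves", "data": {"targets": [[0.4,4.3,1.56,0,0],[0.4,4.3,1.56,0,0],[0.4,4.3,1.56,0,0],[0.4,4.3,1.56,0,0],[0.4,4.3,1.56,0,0]]}}

```text
clock: 18.4
ee_pos: [577.2, -133.1, 255.3]
eef_rot: [3.141, 0.0, 1.571]
wrist_force: [1.1, -1.0, 0.3]
finger_gap: 0.569
grasp_force: 62.1
```

Emit:
{"op": "apply_moves", "data": {"targets": [[0.4,4.3,1.56,0,0],[0.4,4.3,1.56,0,0],[0.4,4.3,1.56,0,0],[0.4,4.3,1.56,0,0],[0.4,0,0,0,0]]}}

```text
clock: 18.9
ee_pos: [640.0, 44.0, 254.7]
eef_rot: [3.14, -0.004, 1.578]
wrist_force: [-0.6, -0.8, -1.6]
finger_gap: 0.574
grasp_force: 62.2
```

Emit:
{"op": "apply_moves", "data": {"targets": [[0.4,0,0,1.5,0],[0.4,0,0,1.5,0],[0.4,0,0,0,0],[0.4,0,0,0,0],[0.4,0,0,0,0]]}}

```text
clock: 19.4
ee_pos: [639.2, 36.5, 224.7]
eef_rot: [3.141, 0.0, 1.57]
wrist_force: [-0.6, -0.4, 0.4]
finger_gap: 0.575
grasp_force: 62.2
```

```bash
python3 - <<'E'
from h import *
go(639,37,218)
E
```

```text
now [639.2  36.5 224.7] yaw1.570 j7 0.17 gap0.58 F [-0.6 -0.4  0.4] t19.4
 tool cm (before turning) [ 0.05 -0.02  0.67] turn deg -0.0
```

Emit:
{"op": "apply_moves", "data": {"targets": [[0.4,0.05,0,0.4,0],[0.4,0,0,0.25,0],[0.4,0,0,0,0],[0.4,0,0,0,0],[0.4,0,0,0,0]]}}

```text
clock: 19.9
ee_pos: [639.1, 37.5, 217.9]
eef_rot: [3.142, 0.0, 1.571]
wrist_force: [0.3, 0.2, -0.7]
finger_gap: 0.581
grasp_force: 62.2
```

Emit:
{"op": "apply_moves", "data": {"targets": [[0.7,0,0,0,0],[0.85,0,0,0,0],[0.85,0,0,0,0],[0.85,0,0,-1,0],[0.85,0,0,-3,0]]}}

```text
clock: 20.4
ee_pos: [638.6, 37.6, 256.8]
eef_rot: [-3.138, 0.0, 1.571]
wrist_force: [-0.3, 0.6, 1.0]
finger_gap: 0.85
grasp_force: 0.0
```

Emit:
{"op": "apply_moves", "data": {"targets": [[0.85,0,0,-4,0],[0.85,-3,-3.5,0,0],[0.85,-3,-3.5,0,0],[0.85,-3.8,0,0,0],[0.85,-3.8,0,0,0]]}}

```text
clock: 20.9
ee_pos: [568.6, -99.5, 299.0]
eef_rot: [3.141, -0.0, 1.571]
wrist_force: [1.4, -0.2, 0.3]
finger_gap: 0.848
grasp_force: 0.0
```

Emit:
{"op": "apply_moves", "data": {"targets": [[0.85,-3.8,0,0,0],[0.85,-3.8,0,0,0],[0.85,-3.8,0,0,0],[0.85,-3.8,0,0,0],[0.85,-3.8,0,0,0]]}}

```text
clock: 21.4
ee_pos: [568.9, -290.1, 298.8]
eef_rot: [3.141, 0.001, 1.571]
wrist_force: [0.9, 1.2, 0.8]
finger_gap: 0.849
grasp_force: 0.0
```

Emit:
{"op": "apply_moves", "data": {"targets": [[0.85,0,0,0,0],[0.85,0,0,3,0],[0.85,0,0,4,0],[0.85,0,0,3,0],[0.85,0,0,0,0]]}}

```text
clock: 21.9
ee_pos: [568.4, -287.8, 195.1]
eef_rot: [-3.137, -0.002, 1.571]
wrist_force: [-0.2, 0.8, 0.5]
finger_gap: 0.851
grasp_force: 0.0
```

Emit:
{"op": "apply_moves", "data": {"targets": [[0.85,0,0,0,0],[0.85,0,0,0,0],[0.85,0,0,0,0],[0.85,0,0,0,0],[0.85,0,0,0,0]]}}

```text
clock: 22.4
ee_pos: [569.2, -288.5, 198.4]
eef_rot: [3.141, 0.0, 1.571]
wrist_force: [-0.2, -0.3, -0.3]
finger_gap: 0.847
grasp_force: 0.0
```

```bash
python3 - <<'E'
from h import *
go(569.3,-288.8,177)
E
```

```text
now [ 569.2 -288.5  198.4] yaw1.571 j7 0.63 gap0.85 F [-0.2 -0.3 -0.3] t22.4
 tool cm (before turning) [-0.03  0.01  2.14] turn deg -0.0
```

Emit:
{"op": "apply_moves", "data": {"targets": [[0.85,-0.03,0,1.2,0],[0.85,0,0,1,0],[0.85,0,0,0,0],[0.3,0,0,0,0],[0.3,0,0,0,0]]}}

```text
clock: 22.9
ee_pos: [569.2, -288.8, 176.0]
eef_rot: [3.141, 0.0, 1.571]
wrist_force: [1.2, 0.9, 13.7]
finger_gap: 0.522
grasp_force: 16.2
```

Emit:
{"op": "apply_moves", "data": {"targets": [[0.3,0,0,0,0],[0.3,0,0,0,0],[0.3,0,0,0,0],[0.3,0,0,0,0],[0.3,0,0,0,0]]}}

```text
clock: 23.4
ee_pos: [569.2, -288.8, 176.6]
eef_rot: [3.141, 0.0, 1.571]
wrist_force: [-2.2, 1.2, 8.3]
finger_gap: 0.491
grasp_force: 59.5
```

```bash
python3 - <<'E'
from h import *
go(639,37.1,230)
E
```

```text
now [ 569.2 -288.8  176.6] yaw1.571 j7 0.64 gap0.49 F [-2.2  1.2  8.3] t23.4
 tool cm (before turning) [32.59  6.98 -5.34] turn deg -0.0
```

Emit:
{"op": "apply_moves", "data": {"targets": [[0.3,0,0,-0.3,0],[0.3,0,0,-1,0],[0.3,0,0,-3,0],[0.3,0,0,-4,0],[0.3,0,0,-4,0]]}}

```text
clock: 23.9
ee_pos: [568.9, -288.6, 301.0]
eef_rot: [3.142, 0.0, 1.571]
wrist_force: [0.2, 0.2, -0.0]
finger_gap: 0.484
grasp_force: 60.8
```

Emit:
{"op": "apply_moves", "data": {"targets": [[0.3,3.8,0,0,0],[0.3,3.8,0,0,0],[0.3,3.8,0,0,0],[0.3,3.8,0,0,0],[0.3,3.8,0,0,0]]}}

```text
clock: 24.4
ee_pos: [568.9, -97.3, 299.7]
eef_rot: [3.141, 0.0, 1.571]
wrist_force: [-0.4, 0.1, -0.0]
finger_gap: 0.489
grasp_force: 60.8
```

Emit:
{"op": "apply_moves", "data": {"targets": [[0.3,3.8,0,0,0],[0.3,3.8,0,0,0],[0.3,3,3.5,0,0],[0.3,3,3.5,0,0],[0.3,0,0,0,0]]}}

```text
clock: 24.9
ee_pos: [641.5, 42.2, 299.2]
eef_rot: [3.138, -0.002, 1.577]
wrist_force: [-0.7, -0.8, -0.8]
finger_gap: 0.492
grasp_force: 60.9
```

Emit:
{"op": "apply_moves", "data": {"targets": [[0.3,0,0,3,0],[0.3,0,0,2.4,0],[0.3,0,0,0,0],[0.3,0,0,0,0],[0.3,0,0,0,0]]}}

```text
clock: 25.4
ee_pos: [639.5, 37.2, 246.5]
eef_rot: [3.14, -0.0, 1.571]
wrist_force: [-0.1, -0.3, -0.4]
finger_gap: 0.492
grasp_force: 60.9
```

```bash
python3 - <<'E'
from h import *
go(639,37.2,227.5)
E
```

```text
now [639.5  37.2 246.5] yaw1.571 j7 0.17 gap0.49 F [-0.1 -0.3 -0.4] t25.4
 tool cm (before turning) [ 0.   -0.05  1.9 ] turn deg -0.0
```

Emit:
{"op": "apply_moves", "data": {"targets": [[0.3,0,-0.04,1.2,0],[0.3,0,0,0.65,0],[0.3,0,0,0,0],[0.3,0,0,0,0],[0.3,0,0,0,0]]}}

```text
clock: 25.9
ee_pos: [638.7, 37.3, 226.6]
eef_rot: [3.141, -0.0, 1.571]
wrist_force: [-3.5, 0.8, 11.5]
finger_gap: 0.488
grasp_force: 62.5
```

Emit:
{"op": "apply_moves", "data": {"targets": [[0.6,0,0,0,0],[0.8,0,0,0,0],[0.8,0,0,0,0],[0.8,0,0,-1,0],[0.8,0,0,-3,0]]}}

```text
clock: 26.4
ee_pos: [638.2, 37.3, 265.2]
eef_rot: [-3.138, 0.0, 1.571]
wrist_force: [-0.4, 0.9, -0.2]
finger_gap: 0.798
grasp_force: 0.0
```

Emit:
{"op": "apply_moves", "data": {"targets": [[0.8,0,0,-3,0],[0.8,-3.56,-1.58,0,0],[0.8,-3.56,-1.58,0,0],[0.8,-3.56,-1.58,0,0],[0.8,-3.56,-1.58,0,0]]}}

```text
clock: 26.9
ee_pos: [574.8, -106.4, 297.1]
eef_rot: [3.141, 0.0, 1.571]
wrist_force: [0.6, -0.5, 0.5]
finger_gap: 0.796
grasp_force: 0.0
```

Emit:
{"op": "apply_moves", "data": {"targets": [[0.8,-3.56,-1.58,0,0],[0.8,-3.56,-1.58,0,0],[0.8,-3.56,-1.58,0,0],[0.8,-3.56,-1.58,0,0],[0.8,-3.56,-1.58,0,0]]}}

```text
clock: 27.4
ee_pos: [495.7, -284.6, 297.1]
eef_rot: [3.141, 0.001, 1.571]
wrist_force: [0.4, -0.9, -0.1]
finger_gap: 0.804
grasp_force: 0.0
```

Emit:
{"op": "apply_moves", "data": {"targets": [[0.8,0,0,0,0],[0.8,0,0,3,0],[0.8,0,0,4,0],[0.8,0,0,2,0],[0.8,0,0,0,0]]}}

```text
clock: 27.9
ee_pos: [496.2, -282.6, 204.6]
eef_rot: [-3.139, -0.002, 1.571]
wrist_force: [0.5, -0.5, 1.4]
finger_gap: 0.8
grasp_force: 0.0
```

Emit:
{"op": "apply_moves", "data": {"targets": [[0.8,0,0,0,0],[0.8,0,0,0,0],[0.8,0,0,0,0],[0.8,0,0,0,0],[0.8,0,0,0,0]]}}

```text
clock: 28.4
ee_pos: [496.6, -283.1, 206.8]
eef_rot: [3.141, 0.0, 1.571]
wrist_force: [0.4, -0.6, -0.2]
finger_gap: 0.804
grasp_force: 0.0
```

```bash
python3 - <<'E'
from h import *
go(496.8,-282.9,177.7)
E
```

```text
now [ 496.6 -283.1  206.8] yaw1.571 j7 0.71 gap0.80 F [ 0.4 -0.6 -0.2] t28.4
 tool cm (before turning) [0.02 0.02 2.91] turn deg -0.0
```

Emit:
{"op": "apply_moves", "data": {"targets": [[0.8,0.02,0,1.9,0],[0.8,0,0,1,0],[0.8,0,0,0,0],[0.2,0,0,0,0],[0.2,0,0,0,0]]}}

```text
clock: 28.9
ee_pos: [496.6, -283.0, 177.9]
eef_rot: [3.141, 0.0, 1.571]
wrist_force: [0.3, 0.1, 0.6]
finger_gap: 0.468
grasp_force: 0.0
```

Emit:
{"op": "apply_moves", "data": {"targets": [[0.2,0,0,0,0],[0.2,0,0,0,0],[0.2,0,0,0,0],[0.2,0,0,0,0],[0.2,0,0,0,0]]}}

```text
clock: 29.4
ee_pos: [496.6, -283.1, 178.5]
eef_rot: [3.141, 0.001, 1.571]
wrist_force: [-3.5, 0.2, 13.5]
finger_gap: 0.4
grasp_force: 58.4
```

```bash
python3 - <<'E'
from h import *
go(639,37.2,230)
d=look("top");p=proj(d,[638.8,36.5,50])[0].astype(int)
cv2.imwrite("pics/c6.png",cv2.resize(d["img"][p[1]-25:p[1]+25,p[0]-35:p[0]+35],None,fx=10,fy=10,interpolation=cv2.INTER_CUBIC)[...,::-1])
E
```

```text
now [ 496.6 -283.1  178.5] yaw1.571 j7 0.71 gap0.40 F [-3.5  0.2 13.5] t29.4
 tool cm (before turning) [32.03 14.23 -5.15] turn deg -0.0
```

View pics/c6.png

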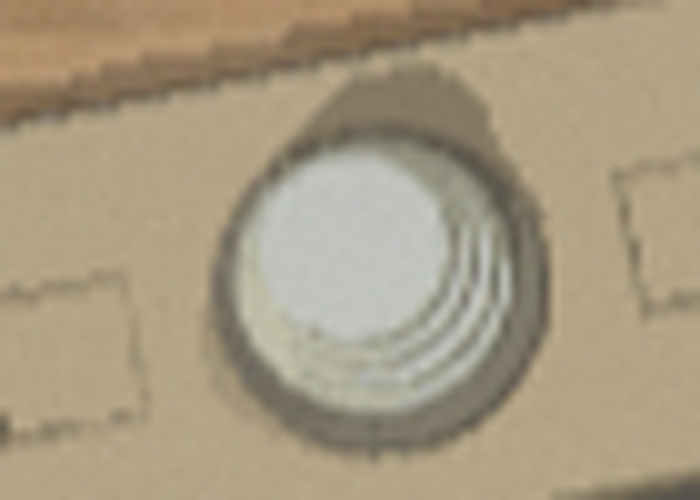

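Emit:
{"op": "apply_moves", "data": {"targets": [[0.2,0,0,-0.3,0],[0.2,0,0,-1,0],[0.2,0,0,-3,0],[0.2,0,0,-4,0],[0.2,3.56,1.58,0,0]]}}

```text
clock: 29.95
ee_pos: [511.4, -251.4, 265.5]
eef_rot: [3.136, 0.006, 1.564]
wrist_force: [0.6, 0.8, -1.6]
finger_gap: 0.398
grasp_force: 59.8
```

Emit:
{"op": "apply_moves", "data": {"targets": [[0.2,3.56,1.58,0,0],[0.2,3.56,1.58,0,0],[0.2,3.56,1.58,0,0],[0.2,3.56,1.58,0,0],[0.2,3.56,1.58,0,0]]}}

```text
clock: 30.45
ee_pos: [591.8, -67.7, 261.3]
eef_rot: [3.141, 0.0, 1.571]
wrist_force: [-0.1, -0.5, -0.7]
finger_gap: 0.397
grasp_force: 59.8
```

Emit:
{"op": "apply_moves", "data": {"targets": [[0.2,3.56,1.58,0,0],[0.2,3.56,1.58,0,0],[0.2,3.56,1.58,0,0],[0.2,0,0,0,0],[0.2,0,0,1,0]]}}

```text
clock: 30.95
ee_pos: [638.9, 38.0, 251.5]
eef_rot: [3.14, 0.0, 1.572]
wrist_force: [-0.1, -0.7, -1.0]
finger_gap: 0.398
grasp_force: 59.8
```

Emit:
{"op": "apply_moves", "data": {"targets": [[0.2,0,0,0.8,0],[0.2,0,0,0,0],[0.2,0,0,0,0],[0.2,0,0,0,0],[0.2,0,0,0,0]]}}

```text
clock: 31.45
ee_pos: [638.8, 37.2, 242.6]
eef_rot: [3.141, 0.0, 1.57]
wrist_force: [-0.3, -0.6, -0.7]
finger_gap: 0.399
grasp_force: 59.8
```

```bash
python3 - <<'E'
from h import *
go(638.9,37.2,237)
E
```

```text
now [638.8  37.2 242.6] yaw1.570 j7 0.18 gap0.40 F [-0.3 -0.6 -0.7] t31.4
 tool cm (before turning) [-0.    0.01  0.56] turn deg -0.0
```

Emit:
{"op": "apply_moves", "data": {"targets": [[0.2,0,0,0.53,0],[0.2,0,0,0,0],[0.2,0,0,0,0],[0.2,0,0,0,0],[0.4,0,0,0,0]]}}

```text
clock: 31.95
ee_pos: [638.7, 37.5, 236.9]
eef_rot: [-3.141, 0.0, 1.571]
wrist_force: [0.7, 0.2, -0.7]
finger_gap: 0.394
grasp_force: 59.7
```

Emit:
{"op": "apply_moves", "data": {"targets": [[0.7,0,0,0,0],[0.7,0,0,0,0],[0.7,0,0,-1,0],[0.7,0,0,-3,0],[0.7,0,0,-4,0]]}}

```text
clock: 32.45
ee_pos: [638.4, 37.4, 317.6]
eef_rot: [-3.139, 0.0, 1.571]
wrist_force: [0.2, 0.5, 1.4]
finger_gap: 0.703
grasp_force: 0.0
```

Emit:
{"op": "apply_moves", "data": {"targets": [[0.7,-1.17,-3.63,0,0],[0.7,-1.17,-3.63,0,0],[0.7,-1.17,-3.63,0,0],[0.7,-1.17,-3.63,0,0],[0.7,-1.17,-3.63,0,0]]}}

```text
clock: 32.95
ee_pos: [455.7, -21.4, 317.9]
eef_rot: [3.14, 0.0, 1.571]
wrist_force: [1.1, -0.3, 0.6]
finger_gap: 0.696
grasp_force: 0.0
```

Emit:
{"op": "apply_moves", "data": {"targets": [[0.7,0,0,0,8.5],[0.7,0,0,0,0.3],[0.7,0,0,4,0],[0.7,0,0,4,0],[0.7,0,0,0,0]]}}

```text
clock: 33.45
ee_pos: [457.1, -20.9, 234.1]
eef_rot: [-3.137, -0.0, 1.42]
wrist_force: [-0.6, -0.5, -0.0]
finger_gap: 0.697
grasp_force: 0.0
```

```bash
python3 - <<'E'
from h import *
go(457.4,-21.4,182,1.417)
d=look("scene","pics/s7.png")
cv2.imwrite("pics/c7.png",cv2.resize(d["img"][110:270,150:350],None,fx=4,fy=4)[:600,...,::-1])
E
```

```text
now [457.1 -20.9 234.1] yaw1.420 j7 0.33 gap0.70 F [-0.6 -0.5 -0. ] t33.5
 tool cm (before turning) [-0.04  0.04  5.21] turn deg 0.2
```

View pics/c7.png

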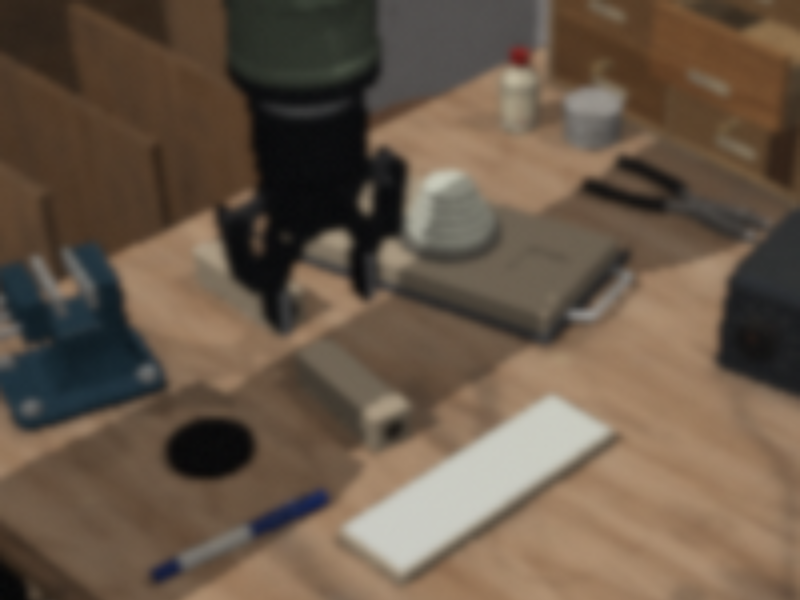

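Emit:
{"op": "apply_moves", "data": {"targets": [[0.7,0,0,3,0],[0.7,0,0,2,0],[0.7,0,0,0,0],[0.1,0,0,0,0],[0.1,0,0,0,0]]}}

```text
clock: 34.0
ee_pos: [457.7, -20.9, 188.7]
eef_rot: [3.14, -0.0, 1.418]
wrist_force: [-0.9, 0.6, 0.4]
finger_gap: 0.363
grasp_force: 1.0
```

Emit:
{"op": "apply_moves", "data": {"targets": [[0.1,0,0,0,0],[0.1,0,0,0,0],[0.1,0,0,0,0],[0.1,0,0,0,0],[0.1,0,0,0,0]]}}

```text
clock: 34.5
ee_pos: [457.6, -20.9, 188.8]
eef_rot: [3.139, -0.0, 1.418]
wrist_force: [-1.3, 0.7, 18.9]
finger_gap: 0.338
grasp_force: 57.9
```

Emit:
{"op": "apply_moves", "data": {"targets": [[0.1,0,0,-1,0],[0.1,0,0,-3,0],[0.1,0,0,-3,0],[0.1,0,0,-3,0],[0.1,0,0,-2,0]]}}

```text
clock: 35.0
ee_pos: [457.0, -20.9, 310.1]
eef_rot: [3.14, -0.001, 1.418]
wrist_force: [0.4, -0.6, -1.8]
finger_gap: 0.333
grasp_force: 60.6
```

```bash
python3 - <<'E'
from h import *
go()
d=look("scene","pics/s8.png")
cv2.imwrite("pics/c8.png",cv2.resize(d["img"][110:270,150:350],None,fx=3,fy=3)[...,::-1])
E
```

```text
now [457.  -20.9 310.1] yaw1.418 j7 0.29 gap0.33 F [ 0.4 -0.6 -1.8] t35.0
 tool cm (before turning) [ 0.  0. -0.] turn deg -0.0
```

View pics/c8.png

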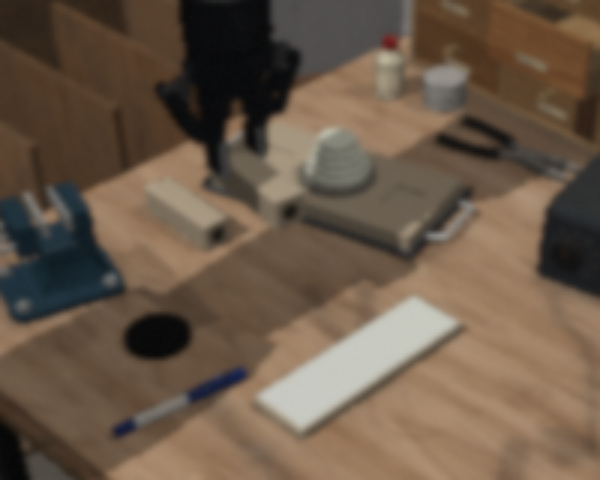

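Emit:
{"op": "apply_moves", "data": {"targets": [[0.1,0,0,3,0],[0.1,0,0,2.5,0],[0.33,0,0,0,0],[0.33,0,0,0,0],[0.33,0,0,0,0]]}}

```text
clock: 35.55
ee_pos: [457.4, -21.1, 253.3]
eef_rot: [3.14, -0.0, 1.417]
wrist_force: [0.2, -1.0, -1.3]
finger_gap: 0.334
grasp_force: 60.6
```

```bash
cat >> h.py <<'E'
def prof(d,x,y,yaw,r=110,w=16):
    "points near the tool's x-axis plane: print max z per 10 mm along tool x"
    W=height(d).reshape(-1,3);c,s=np.cos(yaw),np.sin(yaw)
    a=(W[:,0]-x)*c+(W[:,1]-y)*s; b=(W[:,0]-x)*s-(W[:,1]-y)*c
    for k in range(-r,r,10):
        q=W[(a>=k)&(a<k+10)&(abs(b)<w)&(W[:,2]<150),2]
        print(k,len(q),np.round(np.percentile(q,[50,90,98]),0) if len(q)>3 else "",end="; ")
    print()
E
python3 - <<'E'
from h import *
go();d=look("scene");prof(d,457,-21,1.418)
E
```

```text
now [457.4 -21.1 253.3] yaw1.417 j7 0.33 gap0.33 F [ 0.2 -1.  -1.3] t35.5
 tool cm (before turning) [ 0.  0. -0.] turn deg -0.0
-110 53 [-2. -0.  1.]; -100 45 [-3.  1.  1.]; -90 126 [72. 89. 94.]; -80 89 [ 2. 94. 95.]; -70 79 [ 0. 94. 95.]; -60 80 [ 1. 94. 94.]; -50 76 [ 0. 93. 95.]; -40 78 [ 1. 94. 95.]; -30 78 [ 0. 94. 95.]; -20 101 [ 77. 125. 146.]; -10 92 [ 91. 119. 145.]; 0 76 [ -1. 108. 122.]; 10 54 [-2. 93. 95.]; 20 41 [-3. -0.  1.]; 30 39 [-3. -0.  0.]; 40 41 [-5. -1.  1.]; 50 37 [-3. -0.  1.]; 60 37 [-4. -0.  1.]; 70 78 [ 3. 24. 31.]; 80 54 [ 2. 29. 30.]; 90 44 [ 0. 28. 31.]; 100 60 [ 2. 29. 31.];
```

Emit:
{"op": "apply_moves", "data": {"targets": [[0.335,0,0,0,0],[0.335,0,0,0,0],[0.335,0,0,0,0],[0.335,0,0,0,0],[0.335,0,0,0,0]]}}

```text
clock: 36.1
ee_pos: [457.2, -21.0, 252.0]
eef_rot: [-3.142, 0.0, 1.417]
wrist_force: [1.0, 0.3, -2.3]
finger_gap: 0.339
grasp_force: 47.4
```

```bash
python3 - <<'E'
from h import *
go();print(readout.sense()["grasp_force"],readout.sense()["finger_gap"]);d=look("scene");prof(d,457,-21,1.418)
E
```

```text
now [457.2 -21.  252. ] yaw1.417 j7 0.33 gap0.34 F [ 1.   0.3 -2.3] t36.1
 tool cm (before turning) [ 0.  0. -0.] turn deg -0.0
47.41221070289612 0.3392382665967844
-110 46 [-2. -0.  1.]; -100 42 [-3. -0.  1.]; -90 123 [70. 88. 92.]; -80 94 [ 0. 92. 93.]; -70 71 [-0. 93. 94.]; -60 73 [-1. 92. 94.]; -50 73 [-0. 92. 93.]; -40 72 [ 0. 92. 94.]; -30 77 [-0. 92. 94.]; -20 95 [ 90. 139. 147.]; -10 91 [ 68. 116. 142.]; 0 77 [  0. 117. 136.]; 10 59 [ -1.  92. 123.]; 20 43 [-3. -1.  1.]; 30 38 [-3. -0.  1.]; 40 40 [-3. -0.  1.]; 50 40 [-3. -0.  0.]; 60 31 [-3. -0.  0.]; 70 74 [ 0. 24. 27.]; 80 53 [-1. 28. 30.]; 90 58 [ 1. 28. 30.]; 100 49 [ 2. 29. 30.];
```

Emit:
{"op": "apply_moves", "data": {"targets": [[0.34,0,0,0,0],[0.34,0,0,0,0],[0.34,0,0,0,0],[0.34,0,0,0,0],[0.34,0,0,0,0]]}}

```text
clock: 36.65
ee_pos: [457.2, -21.0, 252.0]
eef_rot: [3.142, 0.0, 1.417]
wrist_force: [-0.5, 0.4, -2.2]
finger_gap: 0.344
grasp_force: 33.4
```

Emit:
{"op": "apply_moves", "data": {"targets": [[0.343,0,0,0,0],[0.343,0,0,0,0],[0.343,0,0,0,0],[0.343,0,0,0,0],[0.343,0,0,0,0]]}}

```text
clock: 37.15
ee_pos: [457.2, -21.0, 252.0]
eef_rot: [-3.142, 0.0, 1.417]
wrist_force: [-0.0, -0.3, -1.2]
finger_gap: 0.343
grasp_force: 25.2
```

```bash
python3 - <<'E'
from h import *
go();print(readout.sense()["grasp_force"],readout.sense()["finger_gap"]);d=look("scene");prof(d,457,-21,1.418)
E
```

```text
now [457.2 -21.  252. ] yaw1.417 j7 0.33 gap0.34 F [-0.  -0.3 -1.2] t37.1
 tool cm (before turning) [ 0.  0. -0.] turn deg -0.0
25.243153274059296 0.34251086519714735
-110 48 [-3. -0.  1.]; -100 47 [-2.  1.  2.]; -90 119 [71. 89. 93.]; -80 87 [ 0. 92. 93.]; -70 75 [ 0. 92. 93.]; -60 76 [-0. 92. 94.]; -50 82 [-1. 93. 94.]; -40 69 [-1. 92. 94.]; -30 84 [-0. 92. 93.]; -20 100 [ 69. 132. 147.]; -10 91 [ 71. 115. 143.]; 0 75 [  1. 119. 134.]; 10 53 [ -2.  92. 129.]; 20 37 [-3. -1.  0.]; 30 43 [-2.  1.  1.]; 40 37 [-4. -0.  0.]; 50 39 [-3. -0.  2.]; 60 37 [-3. -1. -0.]; 70 74 [ 0. 24. 28.]; 80 55 [ 1. 28. 30.]; 90 51 [-0. 28. 30.]; 100 53 [ 2. 29. 31.];
```

Emit:
{"op": "apply_moves", "data": {"targets": [[0.346,0,0,0,0],[0.346,0,0,0,0],[0.347,0,0,0,0],[0.347,0,0,0,0],[0.347,0,0,0,0]]}}

```text
clock: 37.7
ee_pos: [457.2, -21.0, 252.0]
eef_rot: [3.142, 0.0, 1.417]
wrist_force: [0.2, 0.8, -2.1]
finger_gap: 0.346
grasp_force: 15.1
```

Emit:
{"op": "apply_moves", "data": {"targets": [[0.348,0,0,0,0],[0.348,0,0,0,0],[0.348,0,0,0,0],[0.348,0,0,0,0],[0.348,0,0,0,0]]}}

```text
clock: 38.2
ee_pos: [457.2, -21.0, 252.0]
eef_rot: [3.142, 0.0, 1.417]
wrist_force: [-0.1, -0.8, -1.8]
finger_gap: 0.348
grasp_force: 12.8
```

```bash
python3 - <<'E'
from h import *
go();print(readout.sense()["grasp_force"],readout.sense()["finger_gap"],readout.sense()["ft_torque"]);d=look("scene");prof(d,457,-21,1.418)
E
```

```text
now [457.2 -21.  252. ] yaw1.417 j7 0.33 gap0.35 F [-0.1 -0.8 -1.8] t38.2
 tool cm (before turning) [ 0.  0. -0.] turn deg -0.0
12.823214828968048 0.3484237779312415 [ 0.05646753 -0.06096814 -0.0304977 ]
-110 46 [-3.  0.  1.]; -100 48 [-2.  0.  1.]; -90 119 [69. 88. 93.]; -80 84 [ 0. 92. 93.]; -70 76 [-1. 92. 94.]; -60 71 [-0. 93. 94.]; -50 74 [-1. 92. 93.]; -40 80 [ 1. 92. 94.]; -30 77 [-1. 93. 94.]; -20 100 [ 69. 135. 148.]; -10 84 [ 65. 110. 143.]; 0 82 [ 67. 115. 136.]; 10 44 [-2. 92. 94.]; 20 42 [-3. -1.  1.]; 30 36 [-3.  0.  2.]; 40 44 [-3. -1.  1.]; 50 33 [-3. -0.  0.]; 60 38 [-3. -0.  1.]; 70 79 [ 2. 24. 30.]; 80 52 [-0. 27. 31.]; 90 50 [ 1. 29. 30.]; 100 54 [-1. 27. 29.];
```

Emit:
{"op": "apply_moves", "data": {"targets": [[0.3495,0,0,0,0],[0.3495,0,0,0,0],[0.35,0,0,0,0],[0.35,0,0,0,0],[0.35,0,0,0,0]]}}

```text
clock: 38.75
ee_pos: [457.2, -21.0, 252.1]
eef_rot: [3.141, -0.0, 1.417]
wrist_force: [-0.5, 1.5, 2.9]
finger_gap: 0.346
grasp_force: 3.8
```

```bash
python3 - <<'E'
from h import *
print(readout.sense()["grasp_force"],readout.sense()["finger_gap"],readout.sense()["ft_torque"]);d=look("scene");prof(d,457,-21,1.418)
E
```

```text
3.814372569322586 0.3458059393463727 [ 0.35666918  0.06026615 -0.00843901]
-110 39 [-2. -0.  1.]; -100 53 [-3. -1.  1.]; -90 46 [-2. -0.  1.]; -80 47 [-3.  1.  2.]; -70 44 [-3.  0.  1.]; -60 46 [-3. -0.  2.]; -50 81 [-1. 22. 26.]; -40 110 [23. 36. 39.]; -30 117 [40. 53. 57.]; -20 126 [ 61. 130. 146.]; -10 132 [ 77. 107. 137.]; 0 95 [ 91. 113. 130.]; 10 32 [-400.   57.  109.]; 20 28 [-798.   -1.   40.]; 30 34 [-400.   -0.    1.]; 40 32 [-3.  0.  1.]; 50 39 [-4. -1.  0.]; 60 35 [-2. -0.  2.]; 70 74 [ 1. 24. 29.]; 80 59 [-0. 28. 30.]; 90 50 [ 1. 29. 30.]; 100 55 [-1. 29. 31.];
```

Emit:
{"op": "apply_moves", "data": {"targets": [[0.33,0,0,0,0],[0.33,0,0,0,0],[0.33,0,0,-1,0],[0.33,0,0,-1,0],[0.33,0,0,-0.5,0]]}}

```text
clock: 39.3
ee_pos: [457.3, -21.1, 278.3]
eef_rot: [3.14, 0.0, 1.417]
wrist_force: [0.3, -0.5, -2.0]
finger_gap: 0.337
grasp_force: 38.2
```

Emit:
{"op": "apply_moves", "data": {"targets": [[0.345,0,0,0,0],[0.347,0,0,0,0],[0.348,0,0,0,0],[0.349,0,0,0,0],[0.349,0,0,0,0]]}}

```text
clock: 39.8
ee_pos: [457.2, -21.1, 276.8]
eef_rot: [-3.141, 0.0, 1.417]
wrist_force: [0.3, -0.1, -1.3]
finger_gap: 0.35
grasp_force: 6.2
```

```bash
python3 - <<'E'
from h import *
go();print(readout.sense()["grasp_force"],readout.sense()["finger_gap"],readout.sense()["ft_torque"]);d=look("scene");prof(d,457,-21,1.418,60)
E
```

```text
now [457.2 -21.1 276.8] yaw1.417 j7 0.31 gap0.35 F [ 0.3 -0.1 -1.3] t39.8
 tool cm (before turning) [ 0.  0. -0.] turn deg -0.0
6.215304806828499 0.35011489237465254 [ 0.03290616 -0.0029169  -0.03267411]
-60 46 [-4.  0.  1.]; -50 77 [-0. 47. 49.]; -40 123 [49. 61. 64.]; -30 126 [64. 77. 83.]; -20 134 [ 82.  97. 124.]; -10 161 [ 97. 121. 141.]; 0 98 [111. 129. 145.]; 10 46 [ -3. 121. 136.]; 20 37 [-3. -1. 33.]; 30 33 [-3.  0.  1.]; 40 44 [-4. -0.  2.]; 50 39 [-4. -1.  1.];
```

Emit:
{"op": "apply_moves", "data": {"targets": [[0.3495,0,0,0,0],[0.3495,0,0,0,0],[0.35,0,0,0,0],[0.35,0,0,0,0],[0.35,0,0,0,0]]}}

```text
clock: 40.35
ee_pos: [457.2, -21.0, 277.0]
eef_rot: [-3.142, 0.0, 1.417]
wrist_force: [0.5, -0.3, -2.1]
finger_gap: 0.347
grasp_force: 3.4
```

```bash
python3 - <<'E'
from h import *
go();print(readout.sense()["grasp_force"],readout.sense()["finger_gap"],readout.sense()["ft_torque"]);d=look("scene");prof(d,457,-21,1.418,60)
E
```

```text
now [457.2 -21.  277. ] yaw1.417 j7 0.31 gap0.35 F [ 0.5 -0.3 -2.1] t40.4
 tool cm (before turning) [ 0.  0. -0.] turn deg -0.0
3.423115275800228 0.34720079785561453 [ 0.00277325 -0.03124361  0.02890043]
-60 46 [-3.  0.  1.]; -50 71 [-1. 47. 49.]; -40 130 [50. 62. 68.]; -30 124 [65. 77. 82.]; -20 146 [ 82.  97. 124.]; -10 147 [ 98. 117. 139.]; 0 103 [108. 127. 138.]; 10 49 [ -2. 118. 139.]; 20 29 [-3.  0. 51.]; 30 45 [-2.  0.  1.]; 40 33 [-3. -1.  0.]; 50 39 [-3. -0.  0.];
```

Emit:
{"op": "apply_moves", "data": {"targets": [[0.349,0,0,0.8,0],[0.349,0,0,0.8,0],[0.35,0,0,0,0],[0.3505,0,0,0,0],[0.3505,0,0,0,0]]}}

```text
clock: 40.9
ee_pos: [457.2, -21.1, 261.1]
eef_rot: [-3.142, 0.0, 1.417]
wrist_force: [0.2, 0.1, -1.9]
finger_gap: 0.349
grasp_force: 1.9
```

Emit:
{"op": "apply_moves", "data": {"targets": [[0.351,0,0,0,0],[0.351,0,0,0,0],[0.351,0,0,0,0],[0.3,0,0,0,0],[0.3,0,0,0,0]]}}

```text
clock: 41.4
ee_pos: [457.3, -21.0, 261.3]
eef_rot: [3.141, -0.0, 1.417]
wrist_force: [-0.8, -0.0, 7.3]
finger_gap: 0.327
grasp_force: 58.6
```

```bash
python3 - <<'E'
from h import *
go();print(readout.sense()["grasp_force"],readout.sense()["finger_gap"],readout.sense()["ft_torque"]);d=look("scene");prof(d,457,-21,1.418,60)
E
```

```text
now [457.3 -21.  261.3] yaw1.417 j7 0.33 gap0.33 F [-0.8 -0.   7.3] t41.4
 tool cm (before turning) [ 0.  0. -0.] turn deg -0.0
58.57709348201752 0.32711014865474003 [ 0.14844156  0.13813113 -0.01575559]
-60 40 [-2.  1.  2.]; -50 47 [-4. -0.  1.]; -40 43 [-3. -0.  2.]; -30 113 [12. 26. 32.]; -20 169 [ 39.  99. 141.]; -10 190 [ 72. 112. 136.]; 0 101 [ 81. 114. 141.]; 10 47 [ -2.  99. 137.]; 20 35 [-791.   76.   98.]; 30 25 [-799.   -0.    1.]; 40 33 [-798.   -1.    0.]; 50 34 [-2.  1.  2.];
```

Emit:
{"op": "apply_moves", "data": {"targets": [[0.345,0,0,0,0],[0.352,0,0,0,0],[0.356,0,0,0,0],[0.356,0,0,0,0],[0.36,0,0,0,0]]}}

```text
clock: 41.95
ee_pos: [457.2, -21.0, 261.0]
eef_rot: [-3.141, 0.0, 1.417]
wrist_force: [0.5, -0.6, 0.6]
finger_gap: 0.356
grasp_force: 0.0
```

Emit:
{"op": "apply_moves", "data": {"targets": [[0.38,0,0,0,0],[0.38,0,0,0,0],[0.38,0,0,0,0],[0.38,0,0,0,0],[0.38,0,0,0,0]]}}

```text
clock: 42.45
ee_pos: [457.2, -21.0, 261.0]
eef_rot: [-3.142, 0.0, 1.417]
wrist_force: [-0.1, 0.0, 0.5]
finger_gap: 0.383
grasp_force: 0.0
```

```bash
python3 - <<'E'
from h import *
go();print(readout.sense()["grasp_force"],readout.sense()["finger_gap"],readout.sense()["ft_torque"]);d=look("scene");prof(d,457,-21,1.418,60)
cv2.imwrite("pics/c9.png",cv2.resize(d["img"][110:230,150:300],None,fx=4,fy=4)[...,::-1])
E
```

```text
now [457.2 -21.  261. ] yaw1.417 j7 0.33 gap0.38 F [-0.1  0.   0.5] t42.5
 tool cm (before turning) [ 0.  0. -0.] turn deg -0.0
0.0 0.3828611340591788 [-0.01045748  0.05158323 -0.01128765]
-60 43 [-3. -0.  1.]; -50 38 [-2. -0.  1.]; -40 48 [-3.  0.  1.]; -30 39 [-2. -0.  0.]; -20 51 [ -2.  28. 125.]; -10 115 [ 19. 100. 138.]; 0 98 [ 22.  90. 129.]; 10 72 [32. 39. 78.]; 20 62 [37. 43. 43.]; 30 70 [33. 46. 48.]; 40 49 [40. 48. 51.]; 50 59 [33. 54. 56.];
```

View pics/c9.png

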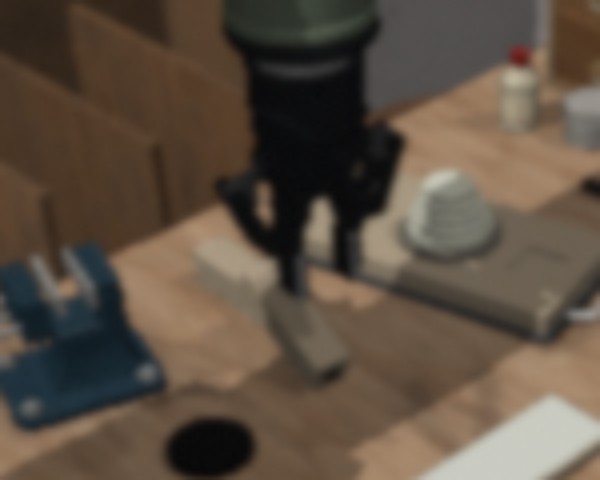

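The picture shows post_b fell toward post_a: its foot is down, and its upper end rests on post_a. I'll raise the gripper and measure.

Emit:
{"op": "apply_moves", "data": {"targets": [[0.6,0,0,0,0],[0.6,0,0,0,0],[0.6,0,0,-2,0],[0.6,0,0,-4,0],[0.6,0,0,0,0]]}}

```text
clock: 43.0
ee_pos: [457.6, -21.2, 324.2]
eef_rot: [3.137, -0.0, 1.417]
wrist_force: [1.1, -0.4, -0.9]
finger_gap: 0.603
grasp_force: 0.0
```

Emit:
{"op": "apply_moves", "data": {"targets": [[0.6,-3,0,-4,0],[0.6,-5,0,0,0],[0.6,-5,0,0,0],[0.6,-5,0,0,0],[0.6,0,0,0,0]]}}

```text
clock: 43.5
ee_pos: [427.7, -204.9, 361.1]
eef_rot: [3.141, 0.003, 1.408]
wrist_force: [0.1, 1.7, 0.2]
finger_gap: 0.601
grasp_force: 0.0
```

```bash
python3 - <<'E'
from h import *
go()
for n in("scene","top"):
    d=look(n,f"pics/{n}10.png");W=height(d);P=W.reshape(-1,3)
    P=P[(P[:,0]>420)&(P[:,0]<530)&(P[:,1]>-60)&(P[:,1]<170)&(P[:,2]<90)]
    for y in range(-60,170,10):
        q=P[(P[:,1]>=y)&(P[:,1]<y+10)&(P[:,2]>12)]
        if len(q)>3: print(n,y,len(q),"x",q[:,0].min().round(),q[:,0].max().round(),"z",np.percentile(q[:,2],[5,50,95]).round(), "x where z>35", np.round([q[q[:,2]>35,0].min(),q[q[:,2]>35,0].max()]) if (q[:,2]>35).any() else "")
E
```

```text
now [ 427.7 -204.9  361.1] yaw1.408 j7 0.56 gap0.60 F [0.1 1.7 0.2] t43.5
 tool cm (before turning) [ 0.  0. -0.] turn deg -0.0
scene -30 55 x 442.0 471.0 z [13. 26. 31.] x where z>35 
scene -20 47 x 441.0 472.0 z [16. 31. 36.] x where z>35 [447. 470.]
scene -10 45 x 443.0 472.0 z [19. 35. 40.] x where z>35 [444. 472.]
scene 0 42 x 445.0 475.0 z [16. 40. 44.] x where z>35 [446. 475.]
scene 10 46 x 446.0 478.0 z [20. 43. 48.] x where z>35 [447. 478.]
scene 20 46 x 448.0 481.0 z [21. 47. 51.] x where z>35 [448. 481.]
scene 30 49 x 448.0 479.0 z [28. 51. 57.] x where z>35 [448. 479.]
scene 40 46 x 450.0 482.0 z [32. 55. 61.] x where z>35 [451. 482.]
scene 50 42 x 452.0 483.0 z [37. 60. 63.] x where z>35 [452. 483.]
scene 60 17 x 454.0 479.0 z [35. 53. 63.] x where z>35 [454. 479.]
scene 90 7 x 470.0 477.0 z [15. 27. 29.] x where z>35 
scene 100 18 x 472.0 498.0 z [17. 29. 30.] x where z>35 
scene 110 29 x 471.0 503.0 z [14. 28. 31.] x where z>35 
scene 120 22 x 473.0 502.0 z [18. 29. 31.] x where z>35 
scene 130 25 x 475.0 502.0 z [15. 28. 31.] x where z>35 
scene 140 24 x 474.0 504.0 z [16. 28. 30.] x where z>35 
scene 150 7 x 476.0 502.0 z [17. 27. 28.] x where z>35 
top 50 8 x 497.0 503.0 z [28. 31. 31.] x where z>35 
top 60 16 x 492.0 502.0 z [28. 30. 33.] x where z>35 
top 70 28 x 487.0 504.0 z [28. 30. 33.] x where z>35 
top 80 41 x 479.0 504.0 z [27. 30. 32.] x where z>35 
top 90 54 x 475.0 504.0 z [27. 30. 33.] x where z>35 
top 100 55 x 476.0 507.0 z [18. 30. 33.] x where z>35 
top 110 58 x 477.0 506.0 z [26. 30. 32.] x where z>35 
top 120 50 x 477.0 506.0 z [25. 30. 33.] x where z>35 [500. 500.]
top 130 53 x 478.0 508.0 z [20. 29. 33.] x where z>35 
top 140 58 x 478.0 508.0 z [26. 30. 32.] x where z>35 
top 150 14 x 481.0 508.0 z [27. 29. 30.] x where z>35
```

```bash
python3 - <<'E'
from h import *
go(465.5,40,260,1.43)
E
```

```text
now [ 429.3 -199.8  360.8] yaw1.415 j7 0.56 gap0.60 F [0.8 0.6 0.4] t43.6
 tool cm (before turning) [24.25 -0.14 10.08] turn deg -0.9
```

Emit:
{"op": "apply_moves", "data": {"targets": [[0.6,4.04,0,0,0],[0.6,4.04,0,0,0],[0.6,4.04,0,0,0],[0.6,4.04,0,0,0],[0.6,4.04,0,0,0]]}}

```text
clock: 44.1
ee_pos: [460.4, 3.8, 360.9]
eef_rot: [-3.141, -0.0, 1.419]
wrist_force: [0.2, -0.7, 0.9]
finger_gap: 0.598
grasp_force: 0.0
```

Emit:
{"op": "apply_moves", "data": {"targets": [[0.6,4.04,-0.1,0,-0.9],[0.6,0,0,3,0],[0.6,0,0,4,0],[0.6,0,0,3,0],[0.6,0,0,0,0]]}}

```text
clock: 44.6
ee_pos: [465.0, 41.8, 258.5]
eef_rot: [-3.137, 0.001, 1.434]
wrist_force: [0.4, -0.2, -0.1]
finger_gap: 0.598
grasp_force: 0.0
```

Emit:
{"op": "apply_moves", "data": {"targets": [[0.6,0,0,0,0],[0.6,0,0,0,0],[0.6,0,0,0,0],[0.6,0,0,0,0],[0.6,0,0,0,0]]}}

```text
clock: 45.1
ee_pos: [465.8, 40.9, 261.5]
eef_rot: [3.141, -0.0, 1.433]
wrist_force: [0.2, -0.3, -0.0]
finger_gap: 0.599
grasp_force: 0.0
```

```bash
python3 - <<'E'
from h import *
go(465.5,40,211,1.43)
E
```

```text
now [465.8  40.9 261.5] yaw1.433 j7 0.23 gap0.60 F [ 0.2 -0.3 -0. ] t45.1
 tool cm (before turning) [-0.09 -0.02  5.05] turn deg 0.2
```

Emit:
{"op": "apply_moves", "data": {"targets": [[0.6,0.5,0,2.5,0],[0.6,0,0,2.3,0],[0.6,0,0,0,0],[0.2,0,0,0,0],[0.2,0,0,0,0]]}}

```text
clock: 45.6
ee_pos: [466.7, 45.6, 214.1]
eef_rot: [3.14, -0.0, 1.433]
wrist_force: [0.4, -0.2, 1.7]
finger_gap: 0.337
grasp_force: 59.5
```

Emit:
{"op": "apply_moves", "data": {"targets": [[0.2,0,0,0,0],[0.2,0,0,0,0],[0.2,0,0,-1,0],[0.2,0,0,-3,0],[0.2,0,0,-1.5,0]]}}

```text
clock: 46.1
ee_pos: [466.4, 45.7, 270.3]
eef_rot: [3.14, -0.0, 1.433]
wrist_force: [-0.7, 1.0, -2.2]
finger_gap: 0.337
grasp_force: 59.9
```

Emit:
{"op": "apply_moves", "data": {"targets": [[0.2,-2,0,0,0],[0.2,-3,0,0,0],[0.2,-2,0,0,0],[0.2,0,0,0,0],[0.2,0,0,0,0]]}}

```text
clock: 46.6
ee_pos: [456.8, -23.5, 268.6]
eef_rot: [3.141, -0.0, 1.432]
wrist_force: [1.0, -0.5, -1.1]
finger_gap: 0.337
grasp_force: 59.8
```

```bash
python3 - <<'E'
from h import *
go();s=readout.sense();print(s["grasp_force"],s["finger_gap"]);d=look("scene");prof(d,s["ee_pos"][0],s["ee_pos"][1],1.43,100)
E
```

```text
now [456.8 -23.5 268.6] yaw1.432 j7 0.34 gap0.34 F [ 1.  -0.5 -1.1] t46.6
 tool cm (before turning) [ 0.  0. -0.] turn deg -0.0
59.83742415904999 0.3372818620516431
-100 48 [-1.  1.  2.]; -90 40 [-3.  0.  2.]; -80 97 [64. 83. 86.]; -70 112 [62. 86. 88.]; -60 98 [59. 90. 92.]; -50 94 [70. 95. 97.]; -40 87 [ 74.  99. 100.]; -30 103 [ 77. 103. 106.]; -20 96 [ 94. 122. 142.]; -10 107 [105. 122. 138.]; 0 80 [ 98. 131. 142.]; 10 57 [ -2. 117. 119.]; 20 37 [-3.  0.  1.]; 30 41 [-3.  1.  1.]; 40 40 [-3. -0.  0.]; 50 38 [-3.  0.  1.]; 60 39 [-3. -0.  0.]; 70 53 [-2. 24. 30.]; 80 72 [ 1. 28. 30.]; 90 58 [ 1. 29. 31.];
```

Emit:
{"op": "apply_moves", "data": {"targets": [[0.345,0,0,0,0],[0.348,0,0,0,0],[0.349,0,0,0,0],[0.349,0,0,0,0],[0.349,0,0,0,0]]}}

```text
clock: 47.15
ee_pos: [456.8, -23.5, 268.0]
eef_rot: [-3.142, 0.0, 1.433]
wrist_force: [-0.2, 0.5, -1.7]
finger_gap: 0.35
grasp_force: 9.8
```

Emit:
{"op": "apply_moves", "data": {"targets": [[0.35,0,0,0,0],[0.35,0,0,0,0],[0.35,0,0,0,0],[0.35,0,0,0,0],[0.35,0,0,0,0]]}}

```text
clock: 47.65
ee_pos: [456.8, -23.6, 268.0]
eef_rot: [-3.142, 0.0, 1.433]
wrist_force: [-0.1, -0.3, -1.3]
finger_gap: 0.348
grasp_force: 7.4
```

```bash
python3 - <<'E'
from h import *
go();s=readout.sense();print(s["grasp_force"],s["finger_gap"]);d=look("scene");prof(d,s["ee_pos"][0],s["ee_pos"][1],1.43,90)
E
```

```text
now [456.8 -23.6 268. ] yaw1.433 j7 0.34 gap0.35 F [-0.1 -0.3 -1.3] t47.6
 tool cm (before turning) [ 0.  0. -0.] turn deg -0.0
7.404669150710106 0.347949464840368
-90 49 [-3. -0.  1.]; -80 95 [65. 82. 84.]; -70 111 [60. 85. 87.]; -60 96 [62. 90. 91.]; -50 91 [74. 94. 96.]; -40 90 [ 67.  98. 100.]; -30 99 [ 78. 102. 104.]; -20 103 [ 97. 108. 133.]; -10 100 [103. 120. 141.]; 0 77 [ 84. 124. 137.]; 10 52 [ -2. 116. 117.]; 20 45 [-3.  0.  1.]; 30 36 [-3. -0.  1.]; 40 39 [-2. -0.  1.]; 50 39 [-4. -0.  0.]; 60 39 [-3.  0.  1.]; 70 53 [-1. 25. 29.]; 80 67 [ 2. 29. 30.];
```

Emit:
{"op": "apply_moves", "data": {"targets": [[0.351,0,0,0,0],[0.351,0,0,0,0],[0.3515,0,0,0,0],[0.3515,0,0,0,0],[0.3515,0,0,0,0]]}}

```text
clock: 48.2
ee_pos: [456.9, -23.6, 268.0]
eef_rot: [3.142, 0.0, 1.433]
wrist_force: [-0.5, 0.5, 0.3]
finger_gap: 0.354
grasp_force: 0.0
```

```bash
python3 - <<'E'
from h import *
go();s=readout.sense();print(s["grasp_force"],s["finger_gap"]);d=look("scene");prof(d,s["ee_pos"][0],s["ee_pos"][1],1.43,90)
E
```

```text
now [456.9 -23.6 268. ] yaw1.433 j7 0.34 gap0.35 F [-0.5  0.5  0.3] t48.2
 tool cm (before turning) [ 0.  0. -0.] turn deg -0.0
0.0 0.3543591545833209
-90 45 [-2.  0.  2.]; -80 47 [-2.  0.  1.]; -70 43 [-2.  0.  2.]; -60 41 [-3.  1.  3.]; -50 45 [-4. -0.  0.]; -40 41 [-2. -0.  0.]; -30 108 [ 5. 25. 30.]; -20 76 [ 20. 106. 133.]; -10 80 [ 30. 128. 141.]; 0 72 [ 29. 126. 137.]; 10 51 [ 23.  31. 109.]; 20 49 [26. 30. 31.]; 30 48 [15. 30. 32.]; 40 47 [18. 30. 32.]; 50 46 [12. 30. 32.]; 60 49 [25. 30. 31.]; 70 36 [ 7. 30. 31.]; 80 29 [-798.   29.   30.];
```

Emit:
{"op": "apply_moves", "data": {"targets": [[0.5,0,0,0,0],[0.6,0,0,0,0],[0.6,0,0,-3,0],[0.6,0,0,-4,0],[0.6,0,0,-4,0]]}}

```text
clock: 48.75
ee_pos: [456.6, -23.7, 379.4]
eef_rot: [-3.141, 0.0, 1.433]
wrist_force: [1.3, 0.2, 0.4]
finger_gap: 0.599
grasp_force: 0.0
```

```bash
cat >> h.py <<'E'
def posts(d,lo=24,hi=36,box=(415,540,-120,180)):
    P=height(d).reshape(-1,3);P=P[(P[:,0]>box[0])&(P[:,0]<box[1])&(P[:,1]>box[2])&(P[:,1]<box[3])&(P[:,2]>lo)&(P[:,2]<hi)]
    im=np.zeros((200,400),np.uint8)
    for p in P: cv2.circle(im,(int(p[1]+150),int(p[0]-400)),2,1,-1)
    for c in blobs(im,400):
        (b,a),(w,h),g=cv2.minAreaRect(c.astype(np.float32))
        q=cv2.boxPoints(((b,a),(w,h),g))-[150,-400]
        e=q[1]-q[0] if np.linalg.norm(q[1]-q[0])>np.linalg.norm(q[2]-q[1]) else q[2]-q[1]
        if e[0]<0:e=-e
        print("post x%.1f y%.1f"%(a+400,b-150),"size",round(max(w,h)-4),round(min(w,h)-4),"yaw of axis %.3f"%np.arctan2(e[0],e[1]))
E
python3 - <<'E'
from h import *
go()
for n in("scene","top"): print(n);posts(look(n))
E
```

```text
now [456.6 -23.7 379.4] yaw1.433 j7 0.25 gap0.60 F [1.3 0.2 0.4] t48.8
 tool cm (before turning) [ 0.  0. -0.] turn deg -0.0
scene
post x474.9 y52.1 size 202 47 yaw of axis 1.337
top
post x459.2 y-19.7 size 53 30 yaw of axis 1.438
```

```bash
python3 - <<'E'
from h import *
d=look("scene");P=height(d).reshape(-1,3);P=P[(P[:,0]>415)&(P[:,0]<540)&(P[:,1]>-80)&(P[:,1]<180)&(P[:,2]>24)&(P[:,2]<38)]
for y in range(-60,160,10):
    q=P[(P[:,1]>=y)&(P[:,1]<y+10)]
    if len(q): print(y,len(q),q[:,0].min().round(),q[:,0].max().round(),"ymin",q[:,1].min().round(1))
E
```

```text
-50 24 437.0 465.0 ymin -46.2
-40 27 439.0 469.0 ymin -39.9
-30 19 440.0 466.0 ymin -28.7
-20 25 441.0 472.0 ymin -20.0
-10 24 443.0 474.0 ymin -9.2
0 26 445.0 472.0 ymin 0.1
10 23 445.0 475.0 ymin 10.4
20 21 448.0 478.0 ymin 20.4
30 23 448.0 476.0 ymin 30.2
40 21 450.0 475.0 ymin 40.4
50 26 454.0 499.0 ymin 50.1
60 24 470.0 501.0 ymin 60.0
70 23 471.0 498.0 ymin 70.2
80 22 473.0 501.0 ymin 80.6
90 23 470.0 502.0 ymin 91.2
100 20 471.0 498.0 ymin 100.2
110 20 473.0 502.0 ymin 110.1
120 20 473.0 503.0 ymin 120.6
130 17 473.0 503.0 ymin 130.1
140 20 474.0 501.0 ymin 140.2
150 4 478.0 488.0 ymin 150.2
```

Emit:
{"op": "apply_moves", "data": {"targets": [[0.6,-0.75,0.19,4,0],[0.6,0,0,4,0],[0.6,0,0,4,0],[0.6,0,0,4,0],[0.6,0,0,1.5,0]]}}

```text
clock: 49.4
ee_pos: [456.6, -31.5, 199.4]
eef_rot: [-3.137, 0.0, 1.432]
wrist_force: [1.0, 0.1, 0.1]
finger_gap: 0.599
grasp_force: 0.0
```

Emit:
{"op": "apply_moves", "data": {"targets": [[0.6,0,0,1.5,0],[0.6,0,0,0,0],[0.6,0,0,0,0],[0.2,0,0,0,0],[0.2,0,0,0,0]]}}

```text
clock: 49.9
ee_pos: [457.7, -31.2, 188.9]
eef_rot: [3.141, -0.0, 1.433]
wrist_force: [-1.9, 0.3, 9.2]
finger_gap: 0.339
grasp_force: 58.3
```

Emit:
{"op": "apply_moves", "data": {"targets": [[0.2,0,0,0,0],[0.2,0,0,0,0],[0.2,0,0,-1,0],[0.2,0,0,-4,0],[0.2,0,0,-4,0]]}}

```text
clock: 50.4
ee_pos: [457.3, -31.3, 279.8]
eef_rot: [-3.141, -0.0, 1.432]
wrist_force: [1.0, 0.6, -1.6]
finger_gap: 0.334
grasp_force: 60.0
```

Emit:
{"op": "apply_moves", "data": {"targets": [[0.345,-2,0,0,0],[0.348,-2,0,0,0],[0.349,-2,0,0,0],[0.349,0,0,0,0],[0.349,0,0,0,0]]}}

```text
clock: 50.9
ee_pos: [449.4, -90.6, 278.6]
eef_rot: [3.141, -0.0, 1.432]
wrist_force: [-0.7, 0.3, -1.8]
finger_gap: 0.35
grasp_force: 6.4
```

```bash
python3 - <<'E'
from h import *
go();s=readout.sense();print(s["grasp_force"],s["finger_gap"]);d=look("scene");prof(d,s["ee_pos"][0],s["ee_pos"][1],1.43,110)
E
```

```text
now [449.4 -90.6 278.6] yaw1.432 j7 0.47 gap0.35 F [-0.7  0.3 -1.8] t50.9
 tool cm (before turning) [ 0.  0. -0.] turn deg -0.0
6.372665539383888 0.35009280023549316
-110 71 [-603.   12.   13.]; -100 63 [-606.   12.   12.]; -90 54 [ 9. 12. 14.]; -80 50 [10. 13. 14.]; -70 50 [10. 12. 13.]; -60 30 [-801.   11.   12.]; -50 33 [-3. -0.  1.]; -40 51 [-4. -1.  1.]; -30 66 [ -1. 101. 104.]; -20 149 [106. 120. 133.]; -10 86 [  1. 129. 142.]; 0 79 [ -0. 133. 144.]; 10 70 [ -1. 117. 139.]; 20 51 [ -1.  84. 103.]; 30 60 [ -2.  91. 102.]; 40 60 [-2. 92. 99.]; 50 53 [-1. 92. 94.]; 60 60 [-2. 89. 92.]; 70 53 [-2. 84. 87.]; 80 41 [-3. -0.  1.]; 90 41 [-3.  0.  2.]; 100 38 [-2.  1.  1.];
```

Emit:
{"op": "apply_moves", "data": {"targets": [[0.3495,0,0,0,0],[0.35,0,0,0,0],[0.35,0,0,0,0],[0.33,0,0,0,0],[0.33,0,0,0,0]]}}

```text
clock: 51.45
ee_pos: [449.4, -90.6, 278.0]
eef_rot: [-3.141, 0.0, 1.433]
wrist_force: [1.2, -0.3, -2.1]
finger_gap: 0.34
grasp_force: 36.2
```

```bash
python3 - <<'E'
from h import *
go();s=readout.sense();print(s["grasp_force"],s["finger_gap"]);d=look("scene");prof(d,s["ee_pos"][0],s["ee_pos"][1],1.43,110)
E
```

```text
now [449.4 -90.6 278. ] yaw1.433 j7 0.47 gap0.34 F [ 1.2 -0.3 -2.1] t51.5
 tool cm (before turning) [ 0.  0. -0.] turn deg -0.0
36.2028443813324 0.3402198006002687
-110 70 [-599.   13.   13.]; -100 64 [-603.   12.   13.]; -90 50 [10. 12. 12.]; -80 55 [10. 13. 14.]; -70 49 [10. 13. 13.]; -60 26 [-797.   11.   11.]; -50 43 [-797.   -0.    0.]; -40 56 [ -1. 111. 114.]; -30 161 [ 93. 114. 116.]; -20 168 [ 64. 118. 138.]; -10 168 [ 40. 128. 144.]; 0 99 [ 19. 129. 141.]; 10 67 [ -1.  83. 136.]; 20 30 [-795.   26.   36.]; 30 33 [-797.    0.    1.]; 40 25 [-797.   -1.   -0.]; 50 35 [-5. -1.  1.]; 60 36 [-3. -1.  1.]; 70 39 [-3. -1.  2.]; 80 44 [-4. -0.  1.]; 90 41 [-3. -0.  0.]; 100 39 [-2.  0.  0.];
```

Emit:
{"op": "apply_moves", "data": {"targets": [[0.33,0,0,1.5,0],[0.34,0,0,0.8,0],[0.344,0,0,0.5,0],[0.346,0,0,0,0],[0.347,0,0,0,0]]}}

```text
clock: 52.0
ee_pos: [449.7, -90.9, 250.4]
eef_rot: [3.14, 0.0, 1.433]
wrist_force: [1.2, -0.5, 10.1]
finger_gap: 0.344
grasp_force: 15.4
```

```bash
python3 - <<'E'
from h import *
go();s=readout.sense();print(s["grasp_force"],s["finger_gap"]);d=look("scene");prof(d,s["ee_pos"][0],s["ee_pos"][1],1.43,50)
E
```

```text
now [449.7 -90.9 250.4] yaw1.433 j7 0.49 gap0.34 F [ 1.2 -0.5 10.1] t52.0
 tool cm (before turning) [ 0.  0. -0.] turn deg -0.0
15.420465767383575 0.3439577279564606
-50 37 [-796.    0.    1.]; -40 65 [-1. 91. 94.]; -30 148 [73. 96. 98.]; -20 189 [ 51. 102. 146.]; -10 150 [ 19. 106. 138.]; 0 78 [ 34. 115. 133.]; 10 41 [ 7. 42. 69.]; 20 29 [-799.   -0.   10.]; 30 24 [-800.   -1.    1.]; 40 26 [-799.   -1.    1.];
```

Emit:
{"op": "apply_moves", "data": {"targets": [[0.347,0.4,0,0,0],[0.347,0.4,0,0,0],[0.347,0.4,0,0,0],[0.347,0.4,0,0,0],[0.347,0,0,0,0]]}}

```text
clock: 52.55
ee_pos: [451.7, -74.3, 249.9]
eef_rot: [-3.141, -0.0, 1.434]
wrist_force: [0.3, 0.3, 1.8]
finger_gap: 0.347
grasp_force: 14.6
```

```bash
python3 - <<'E'
from h import *
go();s=readout.sense();print(s["grasp_force"],s["finger_gap"],s["ft_torque"]);d=look("scene");prof(d,s["ee_pos"][0],s["ee_pos"][1],1.43,50)
E
```

```text
now [451.7 -74.3 249.9] yaw1.434 j7 0.46 gap0.35 F [0.3 0.3 1.8] t52.5
 tool cm (before turning) [ 0.  0. -0.] turn deg -0.0
14.639004617929459 0.3472304928291968 [-0.06150218  0.01004435  0.03370944]
-50 45 [-3. -1.  1.]; -40 80 [-0. 96. 99.]; -30 182 [ 66.  98. 100.]; -20 209 [ 31. 101. 144.]; -10 96 [ 57. 124. 142.]; 0 59 [ 32. 116. 137.]; 10 32 [-798.   24.  108.]; 20 24 [-800.   -1.    1.]; 30 28 [-797.    1.    1.]; 40 29 [-795.   -0.    1.];
```

Emit:
{"op": "apply_moves", "data": {"targets": [[0.348,0,0,0.15,0],[0.348,0.3,0,0,0],[0.348,0.3,0,0.05,0],[0.348,0.2,0,0.05,0],[0.348,0,0,0,0]]}}

```text
clock: 53.1
ee_pos: [452.8, -66.7, 247.5]
eef_rot: [3.142, -0.0, 1.433]
wrist_force: [0.0, 0.5, 6.4]
finger_gap: 0.349
grasp_force: 12.2
```

```bash
cat >> h.py <<'E'
def tilt(d,x,y,yaw):
    "lean of the post along tool x, from its side faces"
    W=height(d).reshape(-1,3);c,s=np.cos(yaw),np.sin(yaw)
    a=(W[:,0]+4-x)*c+(W[:,1]+3-y)*s; b=(W[:,0]+4-x)*s-(W[:,1]+3-y)*c
    for z in range(8,96,12):
        m=(abs(W[:,2]-z)<6)&(abs(a)<60)&(abs(b)<26)
        if m.sum()>3: print("z",z,"tool-x",np.percentile(a[m],[2,50,98]).round(1),"tool-y",np.percentile(b[m],[2,50,98]).round(1))
E
python3 - <<'E'
from h import *
go();s=readout.sense();print(s["grasp_force"],s["finger_gap"],s["ft_torque"]);d=look("scene");prof(d,s["ee_pos"][0],s["ee_pos"][1],1.43,50);tilt(d,s["ee_pos"][0],s["ee_pos"][1],1.433)
E
```

```text
now [452.8 -66.7 247.5] yaw1.433 j7 0.45 gap0.35 F [0.  0.5 6.4] t53.1
 tool cm (before turning) [ 0.  0. -0.] turn deg -0.0
12.159753888845444 0.3491387738903603 [-0.0498181   0.08831609 -0.00321163]
-50 43 [-2.  1.  1.]; -40 72 [-0. 94. 96.]; -30 276 [ 52.  96. 100.]; -20 144 [ 53. 133. 147.]; -10 91 [ 54. 137. 147.]; 0 44 [ 11. 113. 129.]; 10 26 [-798.   93.  111.]; 20 23 [-800.   -1.    0.]; 30 33 [-4. -0.  2.]; 40 36 [-4. -1.  0.]; 
z 8 tool-x [-17.7 -14.4  12.9] tool-y [-13.1  -8.2  14.8]
z 20 tool-x [-20.5 -16.6   6.6] tool-y [-13.2  -9.5  13.8]
z 32 tool-x [-21.3 -17.8   4.1] tool-y [-13.6  -7.6  13.7]
z 44 tool-x [-23.6 -19.7   4.6] tool-y [-13.   -9.4  16.5]
z 56 tool-x [-24.6 -21.8   1.7] tool-y [-13.9  -8.2  16. ]
z 68 tool-x [-26.3 -22.3   0.2] tool-y [-13.5  -6.8  15.5]
z 80 tool-x [-27.6 -22.5   2.8] tool-y [-25.1 -11.1  14.1]
z 92 tool-x [-28.7 -18.7  12.2] tool-y [-25.6  -8.6  18.5]
```

Emit:
{"op": "apply_moves", "data": {"targets": [[0.348,0.3,0,0.05,0],[0.348,0.3,0,0.05,0],[0.348,0.2,0,0.05,0],[0.348,0,0,0,0],[0.351,0,0,0,0]]}}

```text
clock: 53.65
ee_pos: [453.8, -58.9, 245.9]
eef_rot: [-3.141, 0.0, 1.433]
wrist_force: [-0.2, 0.3, -0.8]
finger_gap: 0.351
grasp_force: 1.0
```

Emit:
{"op": "apply_moves", "data": {"targets": [[0.355,0,0,0,0],[0.36,0,0,0,0],[0.38,0,0,0,0],[0.38,0,0,0,0],[0.38,0,0,0,0]]}}

```text
clock: 54.15
ee_pos: [453.8, -59.0, 246.0]
eef_rot: [-3.142, 0.0, 1.433]
wrist_force: [0.2, 0.6, 0.1]
finger_gap: 0.383
grasp_force: 0.0
```

```bash
python3 - <<'E'
from h import *
go();s=readout.sense();print(s["grasp_force"],s["finger_gap"],s["ft_torque"]);d=look("scene");tilt(d,s["ee_pos"][0],s["ee_pos"][1],1.433)
E
```

```text
now [453.8 -59.  246. ] yaw1.433 j7 0.44 gap0.38 F [0.2 0.6 0.1] t54.1
 tool cm (before turning) [ 0.  0. -0.] turn deg -0.0
0.0 0.3833780310089737 [0.03777368 0.03868669 0.01319152]
z 8 tool-x [-26.8 -21.1  20.7] tool-y [-13.5  -7.4  16. ]
z 20 tool-x [-26.2 -22.    3.4] tool-y [-13.8  -8.2  16. ]
z 32 tool-x [-25.2 -22.2   2.8] tool-y [-13.1  -7.1  16.9]
z 44 tool-x [-25.3 -22.5   2.8] tool-y [-12.9  -7.6  17.1]
z 56 tool-x [-26.7 -22.4   1.5] tool-y [-12.5  -5.7  15. ]
z 68 tool-x [-26.9 -23.2   3.1] tool-y [-18.   -9.2  14. ]
z 80 tool-x [-26.6 -22.7  -0.9] tool-y [-24.7 -10.6  14.6]
z 92 tool-x [-26.7 -15.6  10.6] tool-y [-25.4  -6.6  23.6]
```

Emit:
{"op": "apply_moves", "data": {"targets": [[0.45,0,0,0,0],[0.45,-0.5,0,0,0],[0.45,-0.5,0,0,0],[0.45,0,0,0,0],[0.2,0,0,0,0]]}}

```text
clock: 54.7
ee_pos: [452.5, -69.1, 246.2]
eef_rot: [3.141, -0.0, 1.433]
wrist_force: [-2.1, 0.7, 9.5]
finger_gap: 0.342
grasp_force: 58.3
```

Emit:
{"op": "apply_moves", "data": {"targets": [[0.2,0,0,0,0],[0.2,0,0,0,0],[0.2,0,0,-1,0],[0.2,0,0,-3,0],[0.2,0,0,-2,0]]}}

```text
clock: 55.2
ee_pos: [452.3, -68.9, 307.8]
eef_rot: [3.141, -0.0, 1.433]
wrist_force: [-0.3, -0.1, -1.4]
finger_gap: 0.335
grasp_force: 59.8
```

```bash
python3 - <<'E'
from h import *
go(657.6,-40.9,320,1.807);s=readout.sense();p=s["ee_pos"];print(s["grasp_force"],s["finger_gap"],s["ft_torque"])
d=look("scene");tilt(d,p[0],p[1],1.433)
# pockets: detect dark outlines in first top picture
t=dict(np.load("top0.npz"));g=cv2.cvtColor(t["img"],cv2.COLOR_RGB2GRAY)
for n,c in(("right",(657.6,-40.9)),("left",(620.2,114.7))):
    u,v=proj(t,[*c,20])[0];u,v=int(u),int(v);k=14
    q=g[v-k:v+k+1,u-k:u+k+1].astype(int);bh=cv2.morphologyEx(q.astype(np.uint8),cv2.MORPH_BLACKHAT,np.ones((5,5),np.uint8))
    ys,xs=np.nonzero(bh>12);P=np.c_[xs+u-k,ys+v-k]
    print(n,len(P),rect(t,P,20),bh.max())
E
```

```text
now [452.3 -68.9 307.8] yaw1.433 j7 0.42 gap0.33 F [-0.3 -0.1 -1.4] t55.2
 tool cm (before turning) [ 5.6  19.94 -1.22] turn deg -21.4
59.772829413414 0.3345447628657546 [-0.06593053 -0.04509586  0.01866929]
z 68 tool-x [-13.9 -10.7  13.6] tool-y [-13.   -5.6  16.7]
z 80 tool-x [-14.  -10.9  12.3] tool-y [-13.   -6.9  15.7]
z 92 tool-x [-15.1 -11.3  15.4] tool-y [-12.7  -7.8  17.6]
right 78 [662.5, -51.4, 66.4, 43.1, -64.5] 100
left 60 [617.7, 126.2, 68.5, 38.7, -63.2] 75
```

Emit:
{"op": "apply_moves", "data": {"targets": [[0.2,0,0,0,-7.1],[0.2,0,0,0,-7.1],[0.2,0,0,0,-7.2],[0.2,-0.35,3.43,0,0],[0.2,-0.35,3.43,0,0]]}}

```text
clock: 55.75
ee_pos: [521.6, -59.7, 306.7]
eef_rot: [-3.141, -0.0, 1.806]
wrist_force: [0.4, -0.4, -2.2]
finger_gap: 0.339
grasp_force: 60.1
```

Emit:
{"op": "apply_moves", "data": {"targets": [[0.2,-0.35,3.43,0,0],[0.2,-0.35,3.43,0,0],[0.2,-0.35,3.43,0,0],[0.2,-0.35,3.43,0,0],[0.2,0,0,0,0]]}}

```text
clock: 56.25
ee_pos: [659.8, -40.0, 305.6]
eef_rot: [3.14, 0.0, 1.808]
wrist_force: [-0.7, -0.3, -1.8]
finger_gap: 0.343
grasp_force: 60.5
```

Emit:
{"op": "apply_moves", "data": {"targets": [[0.2,0,0,0,0],[0.2,0,0,2,0],[0.2,0,0,0,0],[0.2,0,0,0,0],[0.2,0,0,0,0]]}}

```text
clock: 56.75
ee_pos: [657.4, -41.4, 287.0]
eef_rot: [3.141, 0.0, 1.806]
wrist_force: [-0.8, 0.1, -2.1]
finger_gap: 0.34
grasp_force: 60.3
```

```bash
python3 - <<'E'
from h import *
go(657.6,-40.9,266,1.807);s=readout.sense();p=s["ee_pos"];print(s["grasp_force"],s["finger_gap"])
t=dict(np.load("top0.npz"));g=cv2.cvtColor(t["img"],cv2.COLOR_RGB2GRAY)
for n,c in(("right",(657.6,-40.9)),("left",(620.2,114.7))):
    # mean darkness along lines parallel to the setter
    bh=cv2.morphologyEx(g,cv2.MORPH_BLACKHAT,np.ones((5,5),np.uint8)).astype(np.float32)
    A=.236;ex=np.array([np.cos(A),np.sin(A)]);ey=np.array([-np.sin(A),np.cos(A)])
    for ax,oth,nm in((ex,ey,"setter-x"),(ey,ex,"setter-y")):
        o=np.arange(-26,26.5,1.);pr=[]
        for k in o:
            P=[[*(np.array(c)+ax*k+oth*m),20] for m in np.linspace(-14,14,29)]
            q=proj(t,P).astype(np.float32);pr.append(cv2.remap(bh,q[:,0],q[:,1],cv2.INTER_LINEAR).mean())
        pr=np.array(pr);L=o<0;print(n,nm,"edges",o[L][pr[L].argmax()],o[~L][pr[~L].argmax()],pr.max().round(1))
d=look("scene");tilt(d,p[0],p[1],p and s["eef_rot"][2]) if False else tilt(d,p[0],p[1],s["eef_rot"][2])
E
```

```text
now [657.4 -41.4 287. ] yaw1.806 j7 0.47 gap0.34 F [-0.8  0.1 -2.1] t56.8
 tool cm (before turning) [0.05 0.03 2.1 ] turn deg -0.0
60.3154456615448 0.34017918960869203
right setter-x edges -17.0 18.0 21.1
right setter-y edges -18.0 18.0 25.3
left setter-x edges -17.0 19.0 19.0
left setter-y edges -18.0 18.0 16.2
z 8 tool-x [-58.7 -35.2  20.1] tool-y [-24.    4.5  23.7]
z 20 tool-x [-35.1  11.3  53.8] tool-y [-25.2  -2.6  23.7]
z 32 tool-x [49.  53.3 58. ] tool-y [-19.   -4.8  20.9]
z 44 tool-x [-14.6   5.2  58.9] tool-y [-15.9  -6.2  18.7]
z 56 tool-x [-15.4  -5.8  20.2] tool-y [-14.   -9.1  18.2]
z 68 tool-x [-15.1  -7.   11.9] tool-y [-13.6 -10.   15.3]
z 80 tool-x [-15.6  -6.1  13. ] tool-y [-14.9  -9.7  15.3]
z 92 tool-x [-16.3  -7.8  12.4] tool-y [-13.2  -9.4  14.3]
```

Emit:
{"op": "apply_moves", "data": {"targets": [[0.2,0.05,0.08,1,0],[0.2,0,0,1,0],[0.2,0,0,0.4,0],[0.2,0,0,0,0],[0.2,0,0,0,0]]}}

```text
clock: 57.3
ee_pos: [658.1, -40.5, 262.2]
eef_rot: [-3.141, -0.0, 1.807]
wrist_force: [-4.7, 1.3, 13.7]
finger_gap: 0.338
grasp_force: 62.5
```

```bash
python3 - <<'E'
from h import *
go(658.1,-40.8,262,1.807);s=readout.sense();print(s["ft_torque"],s["grasp_force"])
E
```

```text
now [658.1 -40.5 262.2] yaw1.807 j7 0.48 gap0.34 F [-4.7  1.3 13.7] t57.3
 tool cm (before turning) [-0.03 -0.    0.02] turn deg -0.0
[ 0.29822318  1.20996045 -0.03698914] 62.492852210998535
```

Emit:
{"op": "apply_moves", "data": {"targets": [[0.34,0,0,0,0],[0.36,0,0,0,0],[0.4,0,0,0,0],[0.5,0,0,0,0],[0.5,0,0,-2,0]]}}

```text
clock: 57.8
ee_pos: [657.7, -40.5, 279.9]
eef_rot: [-3.138, -0.001, 1.806]
wrist_force: [0.7, 0.4, 0.2]
finger_gap: 0.5
grasp_force: 0.0
```

Emit:
{"op": "apply_moves", "data": {"targets": [[0.5,0,0,-3,0],[0.6,0,0,-4,0],[0.6,0,0,0,8.3],[0.6,0,0,0,8.3],[0.6,2.79,-2.9,0,0]]}}

```text
clock: 58.3
ee_pos: [631.4, -13.9, 351.3]
eef_rot: [3.14, 0.003, 1.507]
wrist_force: [0.4, 1.6, -1.1]
finger_gap: 0.602
grasp_force: 0.0
```

Emit:
{"op": "apply_moves", "data": {"targets": [[0.6,2.79,-2.9,0,0],[0.6,2.79,-2.9,0,0],[0.6,2.79,-2.9,0,0],[0.6,2.79,-2.9,0,0],[0.6,2.79,-2.9,0,0]]}}

```text
clock: 58.8
ee_pos: [492.2, 136.9, 352.0]
eef_rot: [3.141, 0.0, 1.517]
wrist_force: [0.8, 0.9, 0.8]
finger_gap: 0.6
grasp_force: 0.0
```

```bash
python3 - <<'E'
from h import *
go(493,136,260,1.518)
d=look("scene");posts(d);go()
P=height(d).reshape(-1,3)
q=P[(abs(P[:,0]-654)<45)&(abs(P[:,1]+44)<45)&(P[:,2]>105)&(P[:,2]<128)];print("post_b top",len(q),q.mean(0).round(1),q.min(0).round(),q.max(0).round())
E
```

```text
now [492.2 136.9 352. ] yaw1.517 j7 0.02 gap0.60 F [0.8 0.9 0.8] t58.8
 tool cm (before turning) [-0.09  0.08  9.2 ] turn deg -0.1
post x487.2 y101.0 size 100 31 yaw of axis 1.550
now [488.8 141.7 351.7] yaw1.522 j7 0.02 gap0.60 F [ 0.2 10.  -0.2] t58.9
 tool cm (before turning) [ 0.  0. -0.] turn deg -0.0
post_b top 86 [653.6 -45.5 112.6] [639. -61. 105.] [672. -28. 117.]
```

Emit:
{"op": "apply_moves", "data": {"targets": [[0.6,0,0,0,0],[0.6,0,0,0,0],[0.6,0,0,0,0],[0.6,0,0,0,0],[0.6,0,0,0,0]]}}

```text
clock: 59.35
ee_pos: [493.7, 135.5, 351.9]
eef_rot: [3.142, 0.0, 1.516]
wrist_force: [-0.4, -0.6, 0.1]
finger_gap: 0.602
grasp_force: 0.0
```

```bash
python3 - <<'E'
from h import *
go(493,139,260,1.545)
d=look("top","pics/t11.png");posts(d,box=(415,540,-120,180));go()
H=hsv(d);m=(H[...,1]<40)&(H[...,2]>140);m[:150]=0;m[260:]=0;m[:,:230]=0;m[:,300:]=0
for c in blobs(m,400): print("bat",rect(d,c,12))
E
```

```text
now [493.7 135.5 351.9] yaw1.516 j7 0.02 gap0.60 F [-0.4 -0.6  0.1] t59.4
 tool cm (before turning) [ 0.35 -0.09  9.19] turn deg -1.7
post x490.1 y102.6 size 101 31 yaw of axis 1.511
now [493.6 135.6 351.9] yaw1.516 j7 0.02 gap0.60 F [ 0.9 -0.5 -0.1] t59.4
 tool cm (before turning) [ 0.  0. -0.] turn deg -0.0
bat [452.6, -176.5, 196.2, 56.5, -1.5]
```

Emit:
{"op": "apply_moves", "data": {"targets": [[0.6,0.14,-0.15,4,0],[0.6,0,0,4,0],[0.6,0,0,4,0],[0.6,0,0,3,0],[0.6,0,0,1.5,0]]}}

```text
clock: 59.9
ee_pos: [491.7, 137.0, 184.6]
eef_rot: [-3.139, 0.001, 1.516]
wrist_force: [-0.1, -0.0, 1.3]
finger_gap: 0.598
grasp_force: 0.0
```

Emit:
{"op": "apply_moves", "data": {"targets": [[0.6,0,0,0,0],[0.6,0,0,0,0],[0.6,0,0,0,0],[0.2,0,0,0,0],[0.2,0,0,0,0]]}}

```text
clock: 60.4
ee_pos: [492.2, 137.5, 188.0]
eef_rot: [3.141, -0.001, 1.517]
wrist_force: [-2.0, 0.1, 10.3]
finger_gap: 0.334
grasp_force: 58.4
```

Emit:
{"op": "apply_moves", "data": {"targets": [[0.2,0,0,0,0],[0.2,0,0,0,0],[0.2,0,0,-1,0],[0.2,0,0,-4,0],[0.2,0,0,-4,0]]}}

```text
clock: 60.9
ee_pos: [491.8, 137.2, 278.6]
eef_rot: [-3.141, 0.0, 1.516]
wrist_force: [1.1, -0.1, -1.6]
finger_gap: 0.332
grasp_force: 60.0
```

Emit:
{"op": "apply_moves", "data": {"targets": [[0.345,0,0,0,0],[0.348,0,0,0,0],[0.349,0,0,0,0],[0.349,0,0,0,0],[0.349,0,0,0,0]]}}

```text
clock: 61.4
ee_pos: [492.0, 137.3, 276.4]
eef_rot: [-3.14, 0.001, 1.516]
wrist_force: [-0.5, -0.6, -1.4]
finger_gap: 0.351
grasp_force: 10.2
```

```bash
python3 - <<'E'
from h import *
go();s=readout.sense();print(s["grasp_force"],s["finger_gap"]);d=look("scene");prof(d,s["ee_pos"][0],s["ee_pos"][1],s["eef_rot"][2],110)
E
```

```text
now [492.  137.3 276.4] yaw1.516 j7 0.09 gap0.35 F [-0.5 -0.6 -1.4] t61.4
 tool cm (before turning) [ 0.  0. -0.] turn deg -0.0
10.228246450424194 0.3513115484950683
-110 40 [-3. -1.  0.]; -100 42 [-2. -0.  1.]; -90 118 [ 97. 115. 117.]; -80 60 [ -2. 118. 118.]; -70 58 [ -0. 117. 118.]; -60 61 [ -0. 118. 119.]; -50 60 [ -0. 117. 118.]; -40 60 [ -1. 117. 118.]; -30 57 [  0. 118. 119.]; -20 61 [ -0. 118. 139.]; -10 75 [  2. 132. 144.]; 0 62 [  0. 130. 146.]; 10 55 [-625.   -0.  123.]; 20 41 [-624.   -0.    1.]; 30 32 [-627.   -1.    1.]; 40 44 [-4.  0.  2.]; 50 27 [-3.  0.  1.]; 60 27 [-4. -1.  1.]; 70 35 [-3.  0.  1.]; 80 30 [-3. -1.  1.]; 90 18 [-799.   -3.   -2.]; 100 12 [-801. -797. -795.];
```

Emit:
{"op": "apply_moves", "data": {"targets": [[0.35,0,0,0,0],[0.3505,0,0,0,0],[0.351,0,0,0,0],[0.33,0,0,0,0],[0.33,0,0,0,0]]}}

```text
clock: 61.95
ee_pos: [492.0, 137.5, 277.0]
eef_rot: [3.142, 0.0, 1.517]
wrist_force: [0.3, -0.2, 0.0]
finger_gap: 0.329
grasp_force: 0.1
```

```bash
python3 - <<'E'
from h import *
go();s=readout.sense();print(s["grasp_force"],s["finger_gap"]);d=look("scene");prof(d,s["ee_pos"][0],s["ee_pos"][1],s["eef_rot"][2],110)
E
```

```text
now [492.  137.5 277. ] yaw1.517 j7 0.09 gap0.33 F [ 0.3 -0.2  0. ] t62.0
 tool cm (before turning) [ 0.  0. -0.] turn deg -0.0
0.12740419871988706 0.3291424889604996
-110 39 [-4.  0.  2.]; -100 34 [-2.  0.  1.]; -90 39 [-3. -0.  1.]; -80 33 [-3. -0.  1.]; -70 40 [-2.  0.  1.]; -60 37 [-3. -1.  1.]; -50 28 [-3.  0.  1.]; -40 34 [-400.    0.    1.]; -30 43 [-3.  7. 12.]; -20 159 [ 23.  53. 136.]; -10 190 [ 70. 115. 140.]; 0 103 [ 86. 127. 141.]; 10 61 [ -3. 100. 132.]; 20 46 [-624.   90.   96.]; 30 23 [-630.   -1.   -1.]; 40 33 [-793.    0.    2.]; 50 25 [-796.   -0.    2.]; 60 31 [-3.  0.  1.]; 70 31 [-4.  0.  1.]; 80 35 [-3. -1.  1.]; 90 14 [-801.   -4.   -2.]; 100 13 [-801. -795. -794.];
```

Emit:
{"op": "apply_moves", "data": {"targets": [[0.33,0,0,0,0],[0.33,0,0,-2,0],[0.33,0,0,-3,0],[0.6,0,0,-2,0],[0.6,0,0,0,0]]}}

```text
clock: 62.5
ee_pos: [492.3, 137.5, 349.1]
eef_rot: [3.138, -0.001, 1.517]
wrist_force: [0.8, 0.0, 0.3]
finger_gap: 0.599
grasp_force: 0.0
```

```bash
python3 - <<'E'
from h import *
go()
for n in("scene","top"):
    print(n);d=look(n,f"pics/{n}12.png");posts(d,box=(415,570,20,270))
    W=height(d).reshape(-1,3);q=W[(W[:,0]>400)&(W[:,0]<570)&(W[:,1]>30)&(W[:,1]<270)&(W[:,2]>12)&(W[:,2]<110)]
    if len(q): print(q.min(0).round(),q.max(0).round())
E
```

```text
now [492.3 137.5 349.1] yaw1.517 j7 0.03 gap0.60 F [0.8 0.  0.3] t62.5
 tool cm (before turning) [ 0.  0. -0.] turn deg -0.0
scene
[472.  59.  12.] [570. 145. 103.]
top
[401.  77.  12.] [570. 151. 105.]
```

```bash
python3 - <<'E'
from h import *
d=look("scene");e=look("top");go()
for n,w in(("scene",d),("top",e)):
    W=height(w).reshape(-1,3);q=W[(W[:,0]>440)&(W[:,0]<530)&(W[:,1]>60)&(W[:,1]<240)&(W[:,2]<125)]
    for z in range(14,125,14):
        r=q[abs(q[:,2]-z)<7]
        if len(r)>3: print(n,z,len(r),"x",np.percentile(r[:,0],[3,97]).round(),"y",np.percentile(r[:,1],[3,97]).round())
cv2.imwrite("pics/c12.png",cv2.resize(np.hstack([d["img"][90:240,130:290],e["img"][90:240,90:250]]),None,fx=2.5,fy=2.5)[...,::-1])
E
```

```text
now [491.9 137.5 346.3] yaw1.517 j7 0.04 gap0.60 F [-0.2  0.8  0.4] t62.7
 tool cm (before turning) [ 0.  0. -0.] turn deg -0.0
scene 14 54 x [476. 504.] y [116. 142.]
scene 28 53 x [474. 501.] y [117. 146.]
scene 42 59 x [474. 503.] y [118. 147.]
scene 56 60 x [475. 503.] y [120. 150.]
scene 70 57 x [476. 503.] y [123. 152.]
scene 84 58 x [475. 502.] y [124. 154.]
scene 98 80 x [476. 505.] y [126. 155.]
top 14 34 x [479. 507.] y [117. 137.]
top 28 41 x [479. 506.] y [118. 144.]
top 42 40 x [479. 506.] y [120. 146.]
top 56 43 x [479. 505.] y [122. 148.]
top 70 42 x [479. 507.] y [124. 149.]
top 84 44 x [479. 507.] y [126. 151.]
top 98 194 x [480. 507.] y [128. 158.]
top 112 4 x [485. 502.] y [129. 140.]
```

View pics/c12.png

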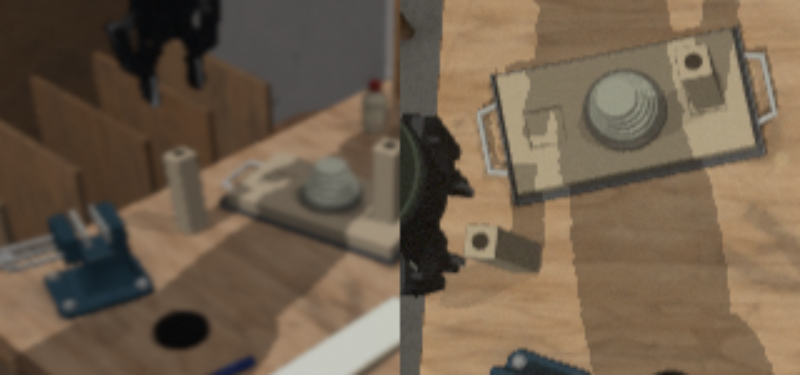

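The picture shows post_b upright in its pocket and post_a standing on its foot, perhaps still rocking. I'll wait and re-measure.

Emit:
{"op": "apply_moves", "data": {"targets": [[0.6,0,0,0,0],[0.6,0,0,0,0],[0.6,0,0,0,0],[0.6,0,0,0,0],[0.6,0,0,0,0]]}}

```text
clock: 63.2
ee_pos: [492.0, 137.4, 346.9]
eef_rot: [-3.141, 0.0, 1.517]
wrist_force: [0.4, 0.6, -0.2]
finger_gap: 0.601
grasp_force: 0.0
```

```bash
python3 - <<'E'
from h import *
e=look("top");d=look("scene")
for n,w in(("scene",d),("top",e)):
    W=height(w).reshape(-1,3);q=W[(W[:,0]>440)&(W[:,0]<530)&(W[:,1]>60)&(W[:,1]<240)&(W[:,2]<125)]
    for z in (14,42,70,98):
        r=q[abs(q[:,2]-z)<7]
        if len(r)>3: print(n,z,len(r),"x",np.percentile(r[:,0],[3,97]).round(),"y",np.percentile(r[:,1],[3,97]).round())
    if n=="top":
        r=q[abs(q[:,2]-100)<5][:,:2].astype(np.float32);print(cv2.minAreaRect(r))
go(492,137,260)
E
```

```text
scene 14 53 x [474. 502.] y [116. 143.]
scene 42 55 x [475. 502.] y [117. 146.]
scene 70 58 x [475. 504.] y [118. 148.]
scene 98 82 x [475. 504.] y [121. 149.]
top 14 29 x [478. 505.] y [109. 134.]
top 42 28 x [478. 506.] y [115. 141.]
top 70 29 x [478. 504.] y [115. 139.]
top 98 195 x [479. 508.] y [115. 143.]
((493.6216735839844, 129.44529724121094), (30.214702606201172, 29.854448318481445), 86.40752410888672)
now [492.  137.4 347. ] yaw1.517 j7 0.04 gap0.60 F [-0.8 -0.6  0.3] t63.3
 tool cm (before turning) [-0.04 -0.    8.7 ] turn deg -0.0
```

Emit:
{"op": "apply_moves", "data": {"targets": [[0.6,0,0,0,0],[0.6,0,0,0,0],[0.6,0,0,0,0],[0.6,0,0,0,0],[0.6,0,0,0,0]]}}

```text
clock: 63.8
ee_pos: [492.0, 137.4, 347.0]
eef_rot: [-3.142, 0.0, 1.517]
wrist_force: [0.5, -0.3, -1.3]
finger_gap: 0.599
grasp_force: 0.0
```

Emit:
{"op": "apply_moves", "data": {"targets": [[0.6,0,0,0,0],[0.6,0,0,0,0],[0.6,0,0,0,0],[0.6,0,0,0,0],[0.6,0,0,0,0]]}}

```text
clock: 64.3
ee_pos: [492.0, 137.4, 347.0]
eef_rot: [-3.142, 0.0, 1.517]
wrist_force: [-0.8, -0.4, 0.7]
finger_gap: 0.598
grasp_force: 0.0
```

```bash
python3 - <<'E'
from h import *
e=look("top");d=look("scene")
for n,w in(("scene",d),("top",e)):
    W=height(w).reshape(-1,3);q=W[(W[:,0]>440)&(W[:,0]<530)&(W[:,1]>60)&(W[:,1]<240)&(W[:,2]<125)]
    for z in (14,42,70,98):
        r=q[abs(q[:,2]-z)<7]
        if len(r)>3: print(n,z,len(r),"x",np.percentile(r[:,0],[3,97]).round(),"y",np.percentile(r[:,1],[3,97]).round())
    if n=="top":
        r=q[abs(q[:,2]-100)<5][:,:2].astype(np.float32);print(cv2.minAreaRect(r))
E
```

```text
scene 14 50 x [474. 502.] y [114. 143.]
scene 42 50 x [475. 503.] y [115. 143.]
scene 70 50 x [474. 501.] y [114. 144.]
scene 98 79 x [475. 503.] y [116. 144.]
top 14 27 x [478. 506.] y [116. 134.]
top 42 27 x [479. 506.] y [115. 141.]
top 70 31 x [478. 504.] y [115. 143.]
top 98 198 x [479. 508.] y [116. 144.]
((493.6151123046875, 130.29689025878906), (30.668184280395508, 30.236879348754883), 87.43894958496094)
```

Emit:
{"op": "apply_moves", "data": {"targets": [[0.6,-0.64,0.12,0,0],[0.6,0,0,3,0],[0.6,0,0,3,0],[0.6,0,0,3,0],[0.6,0,0,1.1,0]]}}

```text
clock: 64.9
ee_pos: [492.6, 130.4, 244.0]
eef_rot: [-3.139, 0.001, 1.516]
wrist_force: [0.3, 0.3, 1.0]
finger_gap: 0.601
grasp_force: 0.0
```

Emit:
{"op": "apply_moves", "data": {"targets": [[0.6,0,0,0,0],[0.6,0,0,0,0],[0.2,0,0,0,0],[0.2,0,0,0,0],[0.2,0,0,0,0]]}}

```text
clock: 65.4
ee_pos: [492.9, 131.1, 247.2]
eef_rot: [3.14, -0.001, 1.517]
wrist_force: [-3.5, -0.4, 12.8]
finger_gap: 0.341
grasp_force: 58.2
```

Emit:
{"op": "apply_moves", "data": {"targets": [[0.2,0,0,0,0],[0.2,0,0,0,0],[0.2,0,0,0,0],[0.2,0,0,0,0],[0.2,0,0,0,0]]}}

```text
clock: 65.9
ee_pos: [492.9, 131.0, 247.2]
eef_rot: [3.14, -0.001, 1.517]
wrist_force: [-1.7, 0.1, 12.9]
finger_gap: 0.341
grasp_force: 58.2
```

```bash
python3 - <<'E'
from h import *
go(621.2,114.9,310,1.807);s=readout.sense();p=s["ee_pos"];d=look("scene");tilt(d,p[0],p[1],s["eef_rot"][2])
E
```

```text
now [492.9 131.  247.2] yaw1.517 j7 0.13 gap0.34 F [-1.7  0.1 12.9] t65.9
 tool cm (before turning) [-0.92 12.89 -6.28] turn deg -16.6
z 8 tool-x [-29.7  -9.2  13. ] tool-y [-15.   -6.7  15.8]
z 20 tool-x [-14.9 -10.6  12.7] tool-y [-14.   -5.7  14.5]
z 32 tool-x [-15.   -9.3  14.7] tool-y [-14.4  -8.8  15.8]
z 44 tool-x [-14.2  -9.8  15.7] tool-y [-13.7  -7.4  15. ]
z 56 tool-x [-13.7  -9.2  16. ] tool-y [-12.9  -3.7  15.2]
z 68 tool-x [-14.1  -9.   14.2] tool-y [-12.5  -4.   16.6]
z 80 tool-x [-13.2  -9.3   6.8] tool-y [-24.3  -3.8  23.6]
z 92 tool-x [-13.8  -7.3  13. ] tool-y [-24.9  -1.1  24. ]
```

Emit:
{"op": "apply_moves", "data": {"targets": [[0.2,0,0,-0.3,0],[0.2,0,0,-2,0],[0.2,0,0,-4,0],[0.2,0,0,0,-8.3],[0.2,0,0,0,-8.3]]}}

```text
clock: 66.45
ee_pos: [492.9, 131.3, 310.4]
eef_rot: [3.139, 0.0, 1.813]
wrist_force: [-0.4, -0.1, -1.5]
finger_gap: 0.337
grasp_force: 59.7
```

Emit:
{"op": "apply_moves", "data": {"targets": [[0.2,-1.16,3.02,0,0],[0.2,-1.16,3.02,0,0],[0.2,-1.16,3.02,0,0],[0.2,-1.16,3.02,0,0],[0.2,0,0,0,0]]}}

```text
clock: 66.95
ee_pos: [623.4, 113.0, 309.1]
eef_rot: [3.14, 0.002, 1.805]
wrist_force: [0.0, 0.7, -2.4]
finger_gap: 0.339
grasp_force: 60.0
```

Emit:
{"op": "apply_moves", "data": {"targets": [[0.2,0,0,2,0],[0.2,0,0,0,0],[0.2,0,0,0,0],[0.2,0,0,0,0],[0.2,0,0,0,0]]}}

```text
clock: 67.45
ee_pos: [621.2, 114.1, 289.8]
eef_rot: [3.141, 0.0, 1.807]
wrist_force: [-0.5, -0.3, -1.6]
finger_gap: 0.339
grasp_force: 59.9
```

```bash
python3 - <<'E'
from h import *
go(621.3,114.3,263.5,1.807);s=readout.sense();p=s["ee_pos"];print(s["grasp_force"]);d=look("scene");tilt(d,p[0],p[1],s["eef_rot"][2])
E
```

```text
now [621.2 114.1 289.8] yaw1.807 j7 0.27 gap0.34 F [-0.5 -0.3 -1.6] t67.5
 tool cm (before turning) [0.01 0.02 2.63] turn deg -0.0
59.89359498023987
z 8 tool-x [-14.    4.6  18. ] tool-y [-7.3  6.6 23.3]
z 20 tool-x [-48.2   1.7  39.9] tool-y [-24.9  -1.9  24.2]
z 32 tool-x [-58.3 -48.1 -40.4] tool-y [-24.1 -13.4  -1.9]
z 44 tool-x [-58.8  -9.7  15.6] tool-y [-16.5 -10.3  12.4]
z 56 tool-x [-57.9 -10.5  14.1] tool-y [-16.5  -9.3  17.6]
z 68 tool-x [-21.   -9.4  15.1] tool-y [-15.5  -9.   17. ]
z 80 tool-x [-14.   -8.4  14.7] tool-y [-14.4 -10.   12.2]
z 92 tool-x [-13.9  -5.3  14.7] tool-y [-14.8 -10.2  10.8]
```

Good. Seat it, release, and rise.

Emit:
{"op": "apply_moves", "data": {"targets": [[0.2,0,0,1,0],[0.2,0,0,1,0],[0.2,0,0,0.5,0],[0.2,0,0,0.1,0],[0.2,0,0,0,0]]}}

```text
clock: 68.0
ee_pos: [621.2, 113.8, 263.3]
eef_rot: [3.142, 0.0, 1.806]
wrist_force: [-3.8, -0.8, 12.7]
finger_gap: 0.34
grasp_force: 61.9
```

```bash
python3 - <<'E'
from h import *
go(621.2,114.3,263.5)
E
```

```text
now [621.2 113.8 263.3] yaw1.806 j7 0.28 gap0.34 F [-3.8 -0.8 12.7] t68.0
 tool cm (before turning) [ 0.05  0.01 -0.02] turn deg -0.0
```

Emit:
{"op": "apply_moves", "data": {"targets": [[0.34,0,0,0,0],[0.36,0,0,0,0],[0.4,0,0,0,0],[0.5,0,0,0,0],[0.5,0,0,-2,0]]}}

```text
clock: 68.5
ee_pos: [620.7, 114.1, 281.1]
eef_rot: [-3.138, -0.0, 1.806]
wrist_force: [0.1, 0.7, 0.4]
finger_gap: 0.502
grasp_force: 0.0
```

Emit:
{"op": "apply_moves", "data": {"targets": [[0.5,0,0,-3,0],[1,0,0,-4,0],[1,0,0,0,-8.3],[1,0,0,0,-8.3],[1,0,0,0,-8.3]]}}

```text
clock: 69.0
ee_pos: [621.1, 114.2, 353.0]
eef_rot: [3.142, 0.0, 2.247]
wrist_force: [-0.3, -0.3, -0.5]
finger_gap: 1.003
grasp_force: 0.0
```

Emit:
{"op": "apply_moves", "data": {"targets": [[1,0,0,0,-8.4],[1,0,0,0,-8.4],[1,0,0,0,-8.4],[1,0,0,0,-8.3],[1,0,0,0,-8.3]]}}

```text
clock: 69.5
ee_pos: [621.2, 114.0, 352.8]
eef_rot: [-3.141, -0.0, 2.977]
wrist_force: [-1.2, 0.1, -0.9]
finger_gap: 0.998
grasp_force: 0.0
```

Emit:
{"op": "apply_moves", "data": {"targets": [[1,0,0,0,-8.3],[1,2.3,-4.2,0,0],[1,2.3,-4.2,0,0],[1,2.3,-4.2,0,0],[1,2.3,-4.2,0,0]]}}

```text
clock: 70.0
ee_pos: [523.6, -52.9, 353.0]
eef_rot: [-3.141, 0.0, 3.116]
wrist_force: [1.3, -1.5, 0.1]
finger_gap: 1.0
grasp_force: 0.0
```

```bash
python3 - <<'E'
from h import *
go(452.6,-176.5,280,3.115)
for n in("top","scene"):
    d=look(n,f"pics/{n}13.png");H=hsv(d);m=(H[...,1]<40)&(H[...,2]>110)
    for c in blobs(m,400):
        r=rect(d,c,12)
        if r[2]>120 and r[0]<600 and -300<r[1]<-50: print(n,"bat",r)
    W=height(d).reshape(-1,3)
    for nm,(x,y) in {"b":(658,-41),"a":(621,114.5)}.items():
        o=0 if n=="top" else 4
        q=W[(abs(W[:,0]-x+o)<28)&(abs(W[:,1]-y+o)<28)&(W[:,2]>108)&(W[:,2]<125)]
        if len(q)>20: print(n,nm,len(q),cv2.minAreaRect(q[:,:2].astype(np.float32)),"z",np.median(q[:,2]).round(1))
E
```

```text
now [523.6 -52.9 353. ] yaw3.116 j7 1.51 gap1.00 F [ 1.3 -1.5  0.1] t70.0
 tool cm (before turning) [  6.78 -12.54   7.3 ] turn deg 0.0
top bat [59.5, -67.6, 187.7, 187.6, 0.6]
top bat [452.5, -176.4, 196.0, 56.5, -1.5]
scene bat [-3.2, -57.7, 294.2, 231.8, -0.5]
scene bat [450.1, -178.4, 195.7, 59.7, -1.8]
scene b 74 ((657.2745971679688, -43.28608322143555), (36.125057220458984, 29.680665969848633), 20.272268295288086) z 113.9
scene a 38 ((608.9537963867188, 115.90161895751953), (35.52801513671875, 21.091686248779297), 61.40229415893555) z 113.8
```

Emit:
{"op": "apply_moves", "data": {"targets": [[1,2.26,-4.18,0,0],[1,2.26,-4.18,0,0],[1,2.26,-4.18,0,0],[1,0,0,4,0],[1,0,0,4,0]]}}

```text
clock: 70.6
ee_pos: [453.3, -176.5, 272.6]
eef_rot: [-3.141, 0.003, 3.112]
wrist_force: [1.9, -0.1, -1.6]
finger_gap: 1.005
grasp_force: 0.0
```

Emit:
{"op": "apply_moves", "data": {"targets": [[1,0,0,4,0],[1,0,0,2,0],[1,0,0,0,0],[1,0,0,0,0],[1,0,0,0,0]]}}

```text
clock: 71.1
ee_pos: [454.1, -175.2, 214.3]
eef_rot: [-3.141, 0.002, 3.115]
wrist_force: [-0.6, -1.1, 0.3]
finger_gap: 0.996
grasp_force: 0.0
```

```bash
python3 - <<'E'
from h import *
go(452.6,-176.5,175,3.115)
d=look("scene");H=hsv(d);m=(H[...,1]<40)&(H[...,2]>110)
for c in blobs(m,400):
        r=rect(d,c,12)
        if r[2]>60 and 400<r[0]<600 and -300<r[1]<-50: print("bat",r)
d=look("top");W=height(d).reshape(-1,3)
for nm,(x,y) in {"b":(658,-41),"a":(621,114.5)}.items():
        q=W[(abs(W[:,0]-x)<35)&(abs(W[:,1]-y)<35)&(W[:,2]>108)&(W[:,2]<125)]
        if len(q)>20: print(nm,len(q),cv2.minAreaRect(q[:,:2].astype(np.float32)),"z",np.median(q[:,2]).round(1))
E
```

```text
now [ 454.1 -175.2  214.3] yaw3.115 j7 1.69 gap1.00 F [-0.6 -1.1  0.3] t71.1
 tool cm (before turning) [ 0.14 -0.13  3.93] turn deg 0.0
bat [449.3, -178.1, 194.6, 61.3, -0.7]
b 183 ((659.8263549804688, -42.1636962890625), (30.990184783935547, 30.0313663482666), 15.689797401428223) z 115.6
a 192 ((620.8768920898438, 112.85663604736328), (30.813745498657227, 30.683530807495117), 13.576478958129883) z 115.5
```

Emit:
{"op": "apply_moves", "data": {"targets": [[1,0.14,-0.1,2.5,0],[1,0,0,1.4,0],[1,0,0,0,0],[1,0,0,0,0],[0.4,0,0,0,0]]}}

```text
clock: 71.7
ee_pos: [452.5, -176.1, 174.8]
eef_rot: [-3.141, 0.001, 3.115]
wrist_force: [-0.1, -0.2, -0.0]
finger_gap: 0.855
grasp_force: 0.0
```

Emit:
{"op": "apply_moves", "data": {"targets": [[0.4,0,0,0,0],[0.4,0,0,0,0],[0.4,0,0,0,0],[0.4,0,0,0,0],[0.4,0,0,0,0]]}}

```text
clock: 72.2
ee_pos: [452.5, -176.1, 175.1]
eef_rot: [-3.141, 0.001, 3.115]
wrist_force: [-2.0, 1.6, 18.6]
finger_gap: 0.699
grasp_force: 60.4
```

```bash
python3 - <<'E'
from h import *
go(639,36.6,340,1.807);print(readout.sense()["grasp_force"])
E
```

```text
now [ 452.5 -176.1  175.1] yaw3.115 j7 1.69 gap0.70 F [-2.   1.6 18.6] t72.2
 tool cm (before turning) [-18.09  21.75 -16.49] turn deg 75.0
60.438271164894104
```

Emit:
{"op": "apply_moves", "data": {"targets": [[0.4,0,0,-0.3,0],[0.4,0,0,-1.5,0],[0.4,0,0,-3,0],[0.4,0,0,-4,0],[0.4,0,0,-4,0]]}}

```text
clock: 72.7
ee_pos: [452.0, -175.9, 303.6]
eef_rot: [3.142, -0.001, 3.116]
wrist_force: [0.6, -1.0, -2.9]
finger_gap: 0.699
grasp_force: 66.3
```

Emit:
{"op": "apply_moves", "data": {"targets": [[0.4,0,0,-4,0],[0.4,0,0,0,5],[0.4,0,0,0,7.5],[0.4,0,0,0,7.5],[0.4,0,0,0,7.5]]}}

```text
clock: 73.2
ee_pos: [452.1, -176.0, 342.4]
eef_rot: [3.142, 0.0, 2.63]
wrist_force: [0.6, -0.9, -3.1]
finger_gap: 0.698
grasp_force: 66.3
```

Emit:
{"op": "apply_moves", "data": {"targets": [[0.4,0,0,0,7.5],[0.4,0,0,0,7.5],[0.4,0,0,0,7.5],[0.4,0,0,0,7.5],[0.4,0,0,0,7.5]]}}

```text
clock: 73.7
ee_pos: [452.2, -175.9, 342.3]
eef_rot: [3.141, -0.0, 1.976]
wrist_force: [-0.3, 0.3, -3.0]
finger_gap: 0.698
grasp_force: 66.3
```

Emit:
{"op": "apply_moves", "data": {"targets": [[0.4,0,0,0,7.5],[0.4,0,0,0,2.5],[0.4,0,0,0,0],[0.4,0,0,0,0],[0.4,0,0,0,0]]}}

```text
clock: 74.2
ee_pos: [452.3, -176.1, 342.1]
eef_rot: [3.142, -0.0, 1.808]
wrist_force: [0.8, -0.3, -2.8]
finger_gap: 0.694
grasp_force: 66.3
```

```bash
python3 - <<'E'
from h import *
go(639,36.6,340,1.807);s=readout.sense();print(s["grasp_force"],s["finger_gap"])
d=look("scene");W=height(d).reshape(-1,3);p=s["ee_pos"];w=s["eef_rot"][2]
q=W[(abs(W[:,0]-p[0])<130)&(abs(W[:,1]-p[1])<130)&(W[:,2]>150)&(W[:,2]<200)];q=q+[4.2,3.8,0]
a=(q[:,0]-p[0])*np.cos(w)+(q[:,1]-p[1])*np.sin(w);b=(q[:,0]-p[0])*np.sin(w)-(q[:,1]-p[1])*np.cos(w)
for k in range(-110,110,20):
    m=(a>k)&(a<k+20)
    if m.sum()>5: print(k,m.sum(),"b",np.percentile(b[m],[2,98]).round(),"z",np.percentile(q[m,2],[5,50]).round())
print("a",np.percentile(a,[1,99]).round(1))
E
```

```text
now [ 452.3 -176.1  342.1] yaw1.808 j7 0.86 gap0.69 F [ 0.8 -0.3 -2.8] t74.2
 tool cm (before turning) [16.28 23.15  0.21] turn deg 0.1
66.2770414352417 0.6940011892922401
-110 83 b [-28.  31.] z [169. 176.]
-90 152 b [-28.  31.] z [171. 177.]
-70 154 b [-27.  32.] z [171. 178.]
-50 151 b [-28.  31.] z [170. 178.]
-30 149 b [-29.  32.] z [171. 177.]
-10 232 b [-39.  37.] z [175. 181.]
10 66 b [-28.  36.] z [170. 178.]
30 73 b [-29.  -3.] z [169. 178.]
50 99 b [-28.  19.] z [170. 178.]
70 123 b [-27.  31.] z [170. 178.]
90 81 b [-26.  30.] z [171. 178.]
a [-95.8  99.8]
```

Emit:
{"op": "apply_moves", "data": {"targets": [[0.4,1.5,2.1,0,0],[0.4,2.3,3.3,0,0],[0.4,2.3,3.3,0,0],[0.4,2.3,3.3,0,0],[0.4,2.3,3.3,0,0]]}}

```text
clock: 74.75
ee_pos: [577.0, -34.8, 342.1]
eef_rot: [-3.141, 0.0, 1.808]
wrist_force: [0.3, -1.0, -3.3]
finger_gap: 0.701
grasp_force: 66.3
```

Emit:
{"op": "apply_moves", "data": {"targets": [[0.4,2.3,3.3,0,0],[0.4,2,2.8,0,0],[0.4,1.2,1.7,0,0],[0.4,0,0,0,0],[0.4,0,0,0,0]]}}

```text
clock: 75.25
ee_pos: [639.0, 35.2, 341.6]
eef_rot: [-3.141, 0.0, 1.807]
wrist_force: [-0.6, -0.3, -3.1]
finger_gap: 0.697
grasp_force: 66.3
```

Emit:
{"op": "apply_moves", "data": {"targets": [[0.4,0,0,1.5,0],[0.4,0,0,1.5,0],[0.4,0,0,0.5,0],[0.4,0,0,0,0],[0.4,0,0,0,0]]}}

```text
clock: 75.75
ee_pos: [639.2, 35.0, 307.7]
eef_rot: [3.141, 0.0, 1.806]
wrist_force: [-0.4, 0.0, -2.1]
finger_gap: 0.699
grasp_force: 66.3
```

```bash
python3 - <<'E'
from h import *
go(639,36.6,292,1.807)
E
```

```text
now [639.2  35.  307.7] yaw1.806 j7 0.42 gap0.70 F [-0.4  0.  -2.1] t75.8
 tool cm (before turning) [0.16 0.02 1.57] turn deg -0.0
```

Emit:
{"op": "apply_moves", "data": {"targets": [[0.4,0.1,0,0.6,0],[0.4,0,0,0.6,0],[0.4,0,0,0.3,0],[0.4,0,0,0,0],[0.4,0,0,0,0]]}}

```text
clock: 76.25
ee_pos: [638.9, 36.4, 291.9]
eef_rot: [-3.141, 0.0, 1.806]
wrist_force: [0.3, 0.2, -2.9]
finger_gap: 0.694
grasp_force: 66.3
```

```bash
python3 - <<'E'
from h import *
go(639,36.3,291)
E
```

```text
now [638.9  36.4 291.9] yaw1.806 j7 0.43 gap0.69 F [ 0.3  0.2 -2.9] t76.2
 tool cm (before turning) [-0.01  0.01  0.09] turn deg -0.0
```

Lower onto the posts, release, then rise and clear.

Emit:
{"op": "apply_moves", "data": {"targets": [[0.4,0,0,0.1,0],[0.4,0,0,0,0],[0.4,0,0,0,0],[0.65,0,0,0,0],[0.7,0,0,0,0]]}}

```text
clock: 76.75
ee_pos: [638.9, 36.4, 291.3]
eef_rot: [3.141, 0.0, 1.806]
wrist_force: [0.2, -0.8, 1.7]
finger_gap: 0.701
grasp_force: 56.0
```

Emit:
{"op": "apply_moves", "data": {"targets": [[0.75,0,0,0,0],[0.85,0,0,0,0],[0.95,0,0,0,0],[0.95,0,0,0,0],[0.95,0,0,0,0]]}}

```text
clock: 77.25
ee_pos: [638.9, 36.4, 291.0]
eef_rot: [-3.142, 0.0, 1.807]
wrist_force: [-0.2, 0.1, -1.4]
finger_gap: 0.956
grasp_force: 0.0
```

Emit:
{"op": "apply_moves", "data": {"targets": [[0.95,0,0,-1,0],[0.95,0,0,-2,0],[0.95,0,0,-4,0],[0.95,0,0,-4,0],[0.95,-2,-2,0,0]]}}

```text
clock: 77.75
ee_pos: [625.1, 14.2, 406.0]
eef_rot: [3.134, 0.001, 1.81]
wrist_force: [0.0, -1.4, -1.1]
finger_gap: 0.945
grasp_force: 0.0
```

Emit:
{"op": "apply_moves", "data": {"targets": [[0.95,-3,-3,0,0],[0.95,-3,-3,0,0],[0.95,-3,-3,0,0],[0.95,-3,-3,0,0],[0.95,-3,-3,0,0]]}}

```text
clock: 78.25
ee_pos: [512.2, -169.8, 401.9]
eef_rot: [3.141, 0.001, 1.807]
wrist_force: [0.8, -1.1, -0.9]
finger_gap: 0.944
grasp_force: 0.0
```

Emit:
{"op": "apply_moves", "data": {"targets": [[0.95,-3,-3,0,0],[0.95,-3,0,0,0],[0.95,0,0,0,0],[0.95,0,0,0,0],[0.95,0,0,0,0]]}}

```text
clock: 78.75
ee_pos: [498.3, -233.1, 401.3]
eef_rot: [3.141, -0.0, 1.807]
wrist_force: [0.1, -0.5, 0.3]
finger_gap: 0.948
grasp_force: 0.0
```

```bash
python3 - <<'E'
from h import *
go()
e=look("top","pics/t14.png");d=look("scene","pics/s14.png")
H=hsv(e);m=(H[...,1]<40)&(H[...,2]>110)
for c in blobs(m,400):
    r=rect(e,c,128)
    if r[2]>120: print("bat",r)
W=height(e).reshape(-1,3);q=W[(W[:,2]>118)&(W[:,2]<140)&(abs(W[:,0]-640)<130)&(abs(W[:,1]-36)<130)]
print(cv2.minAreaRect(q[:,:2].astype(np.float32)),np.percentile(q[:,2],[5,50,95]))
cv2.imwrite("pics/c14.png",cv2.resize(np.hstack([d["img"][90:240,150:330],e["img"][70:220,90:270]]),None,fx=2.2,fy=2.2)[...,::-1])
E
```

```text
now [ 498.3 -233.1  401.3] yaw1.807 j7 0.88 gap0.95 F [ 0.1 -0.5  0.3] t78.8
 tool cm (before turning) [ 0.  0. -0.] turn deg -0.0
bat [90.8, -122.5, 164.8, 79.9, 0.6]
bat [618.3, 40.7, 210.6, 100.0, -75.4]
((640.4949951171875, 37.183135986328125), (63.43289566040039, 200.098388671875), 13.662001609802246) [124.51130441 127.91497909 130.87615515]
```

View pics/c14.png

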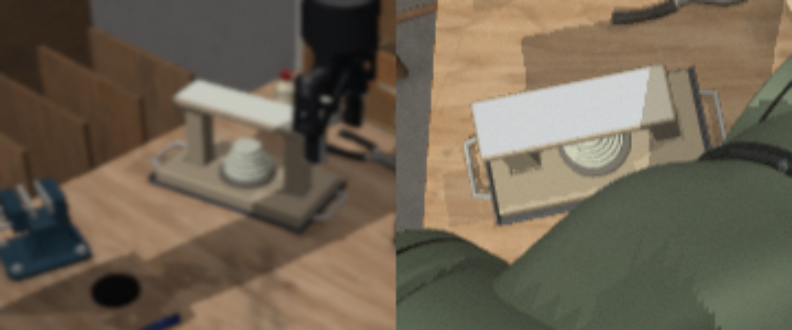

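The bat lies flat on both posts (z 128). It is centred at (640.5, 37.2) over the pad at (638.8, 36.5), turned 13.7°, and the stack is intact.

```bash
python3 -c "
from station import ctrl
print(ctrl.sign_off())"
```

```text
the job is handed in; nothing more can be done
None
```

The job is done and handed in at 78.8 s: all five discs are stacked largest-down on the pad, both posts stand in their pockets, and the bat lies level across them, within 2 mm of centre; each post fell or slipped while being stood up (post_b came to rest against post_a) and was recovered.

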